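# Charge the work lamps

### The arm

A 7-joint arm with a two-finger parallel gripper is mounted at the origin on the work surface. World frame = base frame: x ahead of the robot, y to its left, z up, the work surface at z = 0. Lengths are in mm, angles in rad, forces in N, time in s.
With the tool pointing down it reaches from about 425 to 1025 mm from the base axis. Payload 3.6 kg.
Tool frame: the origin (TCP) lies between the finger pads; the fingertips stand 11 mm ahead of it and the grasp point (between the pads) lies 8 mm behind it; z points along the fingers, y is the direction in which the jaws open and shut (so a half turn about z gives the same grasp; the last joint's range is limited). The gripper opens to 85 mm and grips with 20 to 120 N. Pads are 22 mm wide; open, the fingers measure 114 mm over their backs; the gripper's body (76 mm by 85 mm) begins 54 mm behind the grasp point. The pads swing forward as they close: fully open they stand 13 mm farther back than shut.
Start: joints at [1.071, 0.591, 0.048, 1.609, -0.033, 0.943, -0.034], TCP at [286.199, -666.123, 242.302] pointing down, gripper open.
Joint ranges: [-2.69, 2.69], [-0.47, 2.24], [-1.27, 1.36], [0.19, 2.51], [-1.53, 4.68], [0.08, 2.07], [-3.09, 3.09]. Speed limits (rad/s): [2.57, 2.57, 3.14, 3.14, 3.14, 3.14, 3.14].

### API

Orientations are given as a unit quaternion [x, y, z, w].
In Python, from plant import arm gives the robot as it stands.
- The arm moves only by the tool apply_moves, never from a script. Its argument "plan" is text: rows parted by semicolons, each of 7 numbers parted by spaces: the shift along the tool's x, y, z in m, then the turn, a rotation vector about the tool's x, y, z in units of 5 degrees (1.0 is 5 degrees), then the finger opening in m, from 0 to 0.0854. A call has 1 to 20 rows; each row is the pose to reach, as a shift and turn from the pose commanded when the call began, along the tool's axes at that moment; what a row does not reach only later rows make up. A row lasts 1/12 s, in which the tool goes at most 41.7 mm and 7.16 degrees, less where a joint would pass 70% of its speed; a pose out of reach is approached as far as the arm can. A call with a gripper value outside its range is refused whole. The fingers move at their own pace and stop on an object; "grip_force" is the grip in N (left out, the last holds). Time passes only in rows, so rows that repeat a pose let the fingers close. It gives the time, the measured TCP pose, the force and the opening at its end, in the units of the state.
- arm.get_obs(): the state, without advancing time (a new reading comes with each control period).
- arm.camera(name): name is "scene" or "side" or "wrist"; returns the picture (480x640x3 uint8, red, green, blue); there is no depth.
- arm.get_calibration(name): a dict with "K" (3x3 intrinsics, pixels), "world_from_camera" (4x4, takes a point from camera to world coordinates); the wrist camera has in their place "T_tool_cam" (4x4, takes a point from camera to tool coordinates, whose origin is the TCP and whose axes are the flange's). Camera axes: x right, y up, looking along -z (the intrinsics and any distortion apply to the point x, -y, -z); pixel columns grow to the right and rows downward; lengths in mm; the calibration is good to about 2 mm. A picture is of the moment at which its call begins: read the wrist's pose just before it. get_calibration takes no time and is no camera call.
- arm.sign_off(): hands the job in, once; it reports no verdict.
The state is a dict: "clock": time; "q": joint angles; "qd": joint speeds; "joint_torque": joint torques, N m; "tcp_pos": TCP position; "tool_rot": TCP orientation; "force": force on the tool from outside, world axes, zero at the start; "ft_torque": the same for the moment, N m; "opening": finger opening in mm.
Only numpy, scipy, OpenCV 4.12 (cv2) and the standard library are available. Lean on these libraries where they do the work, as an engineer would, in place of code of your own. Each camera call takes 0.05 s, during which the arm holds its last target.

### The job

Put every work lamp you find, those hanging on the rack and the one on the bench, standing upright in the charging case and shut the lid fully. Then set the timer dial to one click per lamp, counted clockwise from its off stop, and last press the start button. Leave the other things on the bench where they are.

Things in the scene. Friction and masses are not known exactly. Their poses are not given: they have to be found in the camera images.
- hung_lamp1: Work lamp, origin centre of underside, z up: black foot 44 (x) x 56 (y) x 20 mm, grey body to 58 mm, white lens on -x side. On top a rigid steel loop in its y-z plane, 14 mm deep: uprights (outer faces y = -22, +22) and cross bar at 92 to 100 mm, the lamp's top. Opening 32 wide, 34 high. 0.28 kg, bottom-heavy. Hangs on a rack hook; None when absent.
- hung_lamp2: Work lamp, origin centre of underside, z up: black foot 44 (x) x 56 (y) x 20 mm, grey body to 58 mm, white lens on -x side. On top a rigid steel loop in its y-z plane, 14 mm deep: uprights (outer faces y = -22, +22) and cross bar at 92 to 100 mm, the lamp's top. Opening 32 wide, 34 high. 0.28 kg, bottom-heavy. Hangs on a rack hook; None when absent.
- hung_lamp3: Work lamp, origin centre of underside, z up: black foot 44 (x) x 56 (y) x 20 mm, grey body to 58 mm, white lens on -x side. On top a rigid steel loop in its y-z plane, 14 mm deep: uprights (outer faces y = -22, +22) and cross bar at 92 to 100 mm, the lamp's top. Opening 32 wide, 34 high. 0.28 kg, bottom-heavy. Hangs on a rack hook; None when absent.
- bench_lamp: Work lamp, origin centre of underside, z up: black foot 44 (x) x 56 (y) x 20 mm, grey body to 58 mm, white lens on -x side. On top a rigid steel loop in its y-z plane, 14 mm deep: uprights (outer faces y = -22, +22) and cross bar at 92 to 100 mm, the lamp's top. Opening 32 wide, 34 high. 0.28 kg, bottom-heavy. Always present; stands on the bench right of the case.
- rack: fixed steel lamp rack, 225 mm wide (y), origin: centre, on the bench. Base plate 10 mm high, x from -60 to +40 mm. Behind, a rail on posts: front face x = +20, top 151 mm high. From it three flat hooks, 12 wide, 6 mm thick, at y = -85, 0, +85 mm, run to the rack's -x. Lamps hang on them facing -x, at about x = -6 mm.
- rack_hook (a point): on the top face of the middle hook where a lamp's cross bar rests, 150 mm above the bench. Each hook ends 30 mm to the rack's -x of this, its last 5 mm turned up 10 mm. To take a lamp off: raise it 11 to 27 mm (further, its body meets the hook's underside), then draw it to the rack's -x by at least 45 mm.
- case: fixed open-topped grey charging case, outside 210 (x) x 270 (y) x 113 (z) mm, walls and floor 5 mm; origin: centre of its underside, on the bench. Inside are 200 x 260 mm and 108 mm of height below the rim: a standing lamp (100 mm) fits under the lid, a lamp on top of another does not. The console stands against its -y side.
- lid (a joint): angle of the aluminium lid (210 x 270 x 8 mm), rad: 0 shut flat on the rim, grows as it opens up and over towards the case's +x, at most 1.9 (1.57 is upright). The hinge is stiff: the lid stays at whatever angle it is left (1 to 3 N at the handle moves it). It may start a little open.
- lid_handle (a point): centre of the black round knob handle on the lid, 28 mm across and 16 mm long, its centre 35 mm above the lid's upper face and 30 mm in from the lid's edge opposite the hinge; moves with the lid. With the lid shut it is 156 mm above the bench.
- lid_hinge (a point): on the lid's hinge axis, midway along the case's +x rim, 113 mm above the bench; the axis is parallel to the case's y. With the lid shut the handle lies 180 mm to the case's -x of it and 43 mm above it.
- dial (a joint): angle of the timer dial, rad, clockwise from above positive. 0 is the off stop; one click is 30 degrees (0.5236 rad), with a spring notch at 0, 1, 2 .. 6 clicks (end stop at 6). About 0.13 N m takes it over a click; let go within about 10 degrees of a notch it settles in it. It may start at off or at the first click.
- dial_grip (a point): on the dial's vertical axis at the height to grip, 115 mm above the bench. Its finger bar is 54 long, 14 wide, from 93 to 123 mm above the bench, on a 60 mm disc; at 0 it lies along the case's x, the white pointer end to the case's -x (towards the robot) at the first of seven white ticks. Console 190 (x) x 120 (y) mm, top 85 mm above the bench.
- start (a joint): travel of the start button, m: 0 out, 0.006 fully pressed (5 N); springs back.
- start_top (a point): centre of the start button's top (round, grey, 26 mm across, vertical axis), about 107 mm above the bench when out, on the console nearer the robot than the dial.
- tape_roll: bystander, to be left alone: roll of pale tape lying flat, 90 mm across, 40 mm high; origin at the centre of its underside.
- screwdriver: bystander, to be left alone: screwdriver lying flat, 200 mm long; origin at the centre of its underside.
- carton: bystander, to be left alone: small cardboard carton, 70 x 100 x 45 mm; origin at the centre of its underside.
- can: bystander, to be left alone: steel can, 68 mm across, 100 mm high; origin at the centre of its underside.
- hammer: bystander, to be left alone: hammer lying flat, 260 mm long; origin at the centre of its underside.
- jar: bystander, to be left alone: clear jar, 68 mm across, 85 mm high; origin at the centre of its underside.
- brush: bystander, to be left alone: paint brush lying flat, 200 mm long; origin at the centre of its underside.
Things that resemble listed ones, but are neither listed nor needed, are in the scene too. Leave any yellow look-alike of the hung_lamp3 alone. What is shaped like the bench_lamp but pink is not meant.

How it is judged:
By the outcome, as a careful person would: the job done as asked, in the order asked, and still so for the second after the job is handed in, with the robot touching nothing.
Of hung_lamp1, hung_lamp2, hung_lamp3 only 1 to 3 are there at a start; the rules pass over those that are not, and their reading is None.
At some moment in a run one of bench_lamp may be knocked a few centimetres aside while the robot is not near it.
It also fails if it takes over 210 s, if anything falls off the work surface, if the arm or the gripper's body presses on something with over 40 N, if the wrist force passes 120 N, or if a joint passes its speed limit or range.

## Working session

There is one attempt and no reset: what is moved stays moved. The work goes in short steps, Python scripts to look and compute and a tool call to move; the robot and the scene stay as the last step left them, time stands still between calls to the robot, and variables do not carry over. Pictures are saved under pics/ and viewed, and the job is handed in when it is done.

Besides the shell and the picture viewer there is one more tool, called as a command line: name --argument value ..., lists and objects as JSON in quotes. apply_moves: Moves the arm, as the interface text tells. Its arguments: {"type":"object","properties":{"plan":{"type":"string"},"grip_force":{"type":"number"}},"required":["plan"]}

```bash
ls; mkdir -p pics; python3 - <<'E'
from plant import arm
import cv2
print(arm.get_obs())
for n in ["scene","side","wrist"]:
    print(n,arm.get_calibration(n))
    cv2.imwrite(f"pics/{n}0.png",arm.camera(n)[:,:,::-1])
E
```

```text
pics
{'clock': 0.0, 'q': array([ 1.07150285,  0.59212543,  0.04828928,  1.60980971, -0.03332558,
        0.94267272, -0.03367038]), 'qd': array([ 1.18133071e-04, -1.01452143e-03, -2.46909377e-04, -1.66955810e-03,
        5.25023921e-05, -4.64595355e-04, -3.28473919e-04]), 'joint_torque': array([-7.83699652e-04, -5.48703003e+01,  1.54666275e+00, -1.98123747e+01,
        9.43036051e-03,  8.76131351e-03,  4.28969415e-06]), 'tcp_pos': array([ 285.90201063, -665.39132088,  241.14079024]), 'tool_rot': array([ 9.79475873e-01,  2.01558408e-01, -2.71010767e-04, -1.07142979e-03]), 'force': array([ 0.10898176, -0.15113783,  0.70601125]), 'ft_torque': array([ 0.03548392, -0.01020535,  0.02674   ]), 'opening': 85.58839692805503}
scene {'K': array([[519.04315051,   0.        , 322.84026122],
       [  0.        , 519.04315051, 230.5662074 ],
       [  0.        ,   0.        ,   1.        ]]), 'world_from_camera': array([[-8.77647466e-01, -3.70997429e-01,  3.03472951e-01,
         9.22488318e+02],
       [ 4.79197869e-01, -6.65678074e-01,  5.72050788e-01,
         7.68832534e+02],
       [-1.02140
[... 507 characters left out ...]
+02],
       [ 3.66558061e-03,  7.35847346e-01,  6.77137539e-01,
         9.98321041e+02],
       [ 0.00000000e+00,  0.00000000e+00,  0.00000000e+00,
         1.00000000e+00]])}
wrist {'K': array([[355.69014315,   0.        , 319.05848803],
       [  0.        , 355.69014315, 242.42734502],
       [  0.        ,   0.        ,   1.        ]]), 'T_tool_cam': array([[-2.65806037e-04,  9.57447473e-01,  2.88607459e-01,
         7.22776864e+01],
       [ 9.99999946e-01,  3.10956061e-04, -1.10593372e-04,
        -5.18437778e-01],
       [-1.95631583e-04,  2.88607414e-01, -9.57447504e-01,
        -1.31564310e+02],
       [ 0.00000000e+00,  0.00000000e+00,  0.00000000e+00,
         1.00000000e+00]])}
```

View pics/scene0.png

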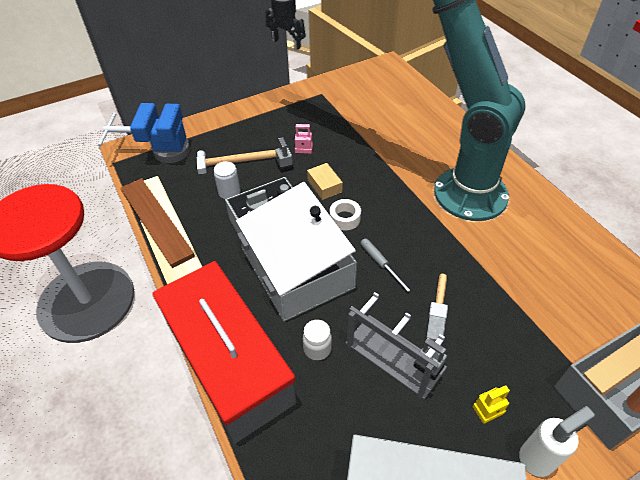

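View pics/side0.png

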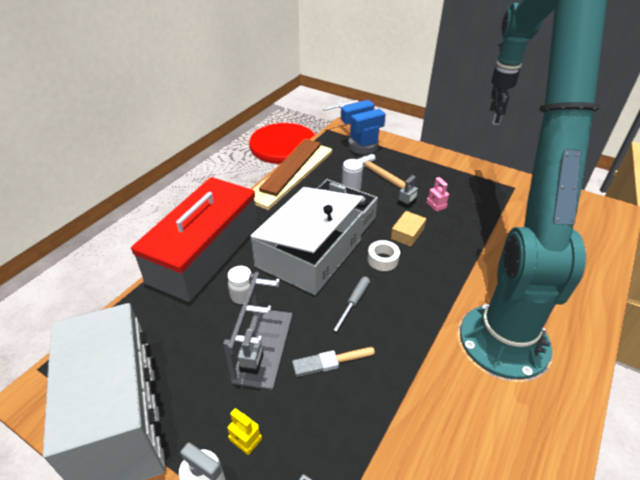

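View pics/wrist0.png

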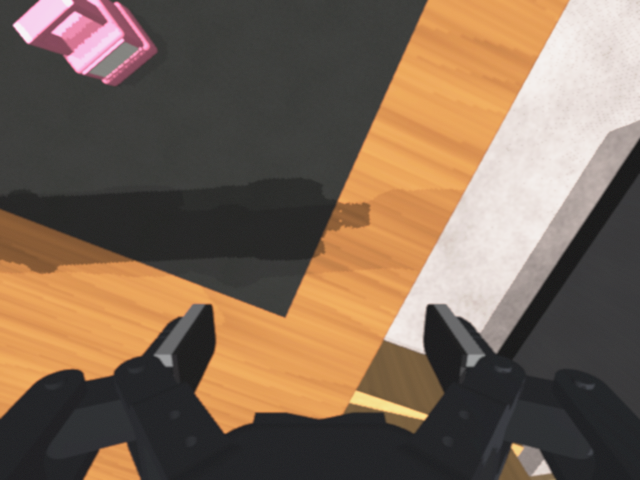

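```bash
python3 - <<'E'
import cv2
s=cv2.imread("pics/scene0.png");d=cv2.imread("pics/side0.png")
cv2.imwrite("pics/c1.png",cv2.resize(s[120:320,180:380],None,fx=3,fy=3,interpolation=cv2.INTER_CUBIC))
cv2.imwrite("pics/c2.png",cv2.resize(s[280:430,320:520],None,fx=4,fy=4,interpolation=cv2.INTER_CUBIC))
cv2.imwrite("pics/c3.png",cv2.resize(d[140:300,240:460],None,fx=3.6,fy=3.6,interpolation=cv2.INTER_CUBIC))
cv2.imwrite("pics/c4.png",cv2.resize(d[260:460,200:400],None,fx=3,fy=3,interpolation=cv2.INTER_CUBIC))
E
```

```text
(no output)
```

View pics/c1.png

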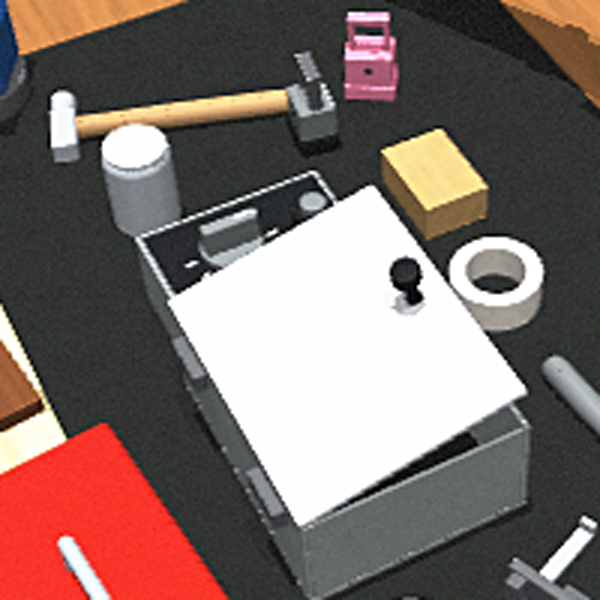

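View pics/c2.png

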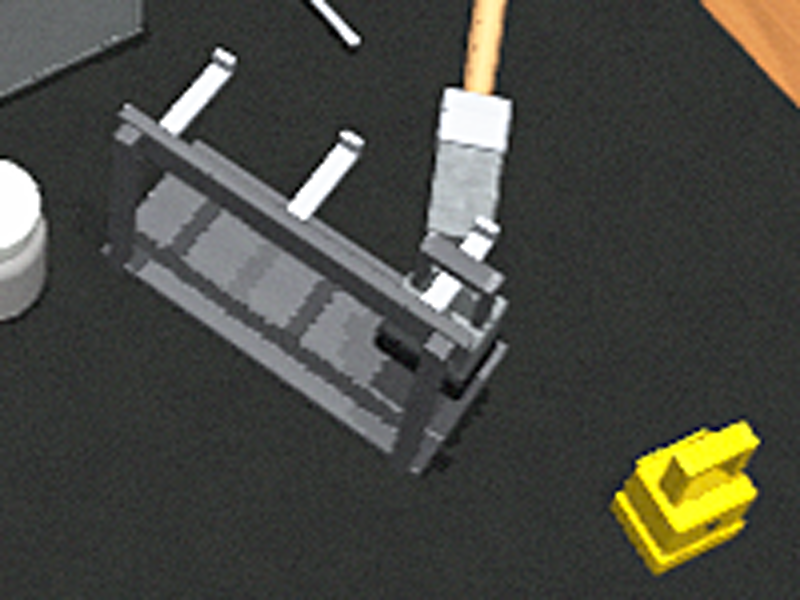

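View pics/c3.png

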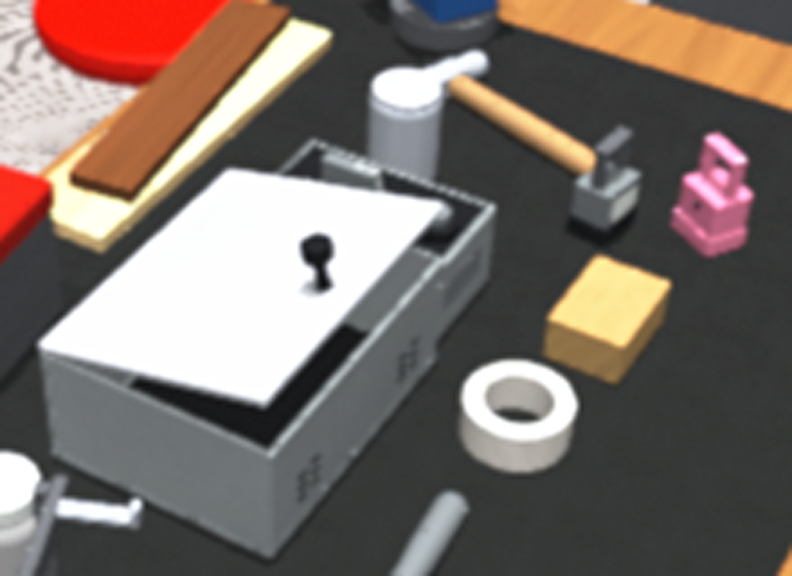

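View pics/c4.png

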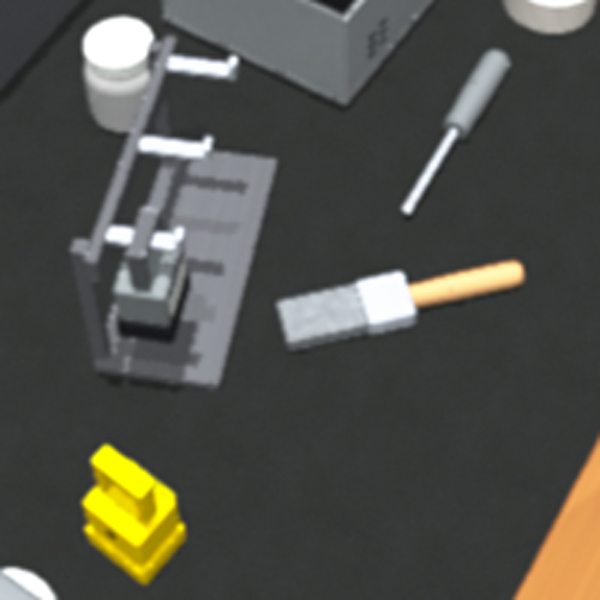

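```bash
cat > h.py <<'E'
import numpy as np, cv2
from scipy.optimize import least_squares
from scipy.spatial.transform import Rotation as R
from plant import arm
def cal(n,obs=None):
    c=arm.get_calibration(n); K=c["K"]
    if n=="wrist":
        o=obs; T=np.eye(4); T[:3,:3]=R.from_quat(o["tool_rot"]).as_matrix(); T[:3,3]=o["tcp_pos"]
        W=T@c["T_tool_cam"]
    else: W=c["world_from_camera"]
    return K,W
def proj(P,KW):
    K,W=KW; P=np.atleast_2d(P); p=(P-W[:3,3])@W[:3,:3]
    p=p*[1,-1,-1]; q=p@K.T; return q[:,:2]/q[:,2:]
def ray(uv,KW):
    K,W=KW; d=np.linalg.inv(K)@[uv[0],uv[1],1]; return W[:3,3],W[:3,:3]@(d*[1,-1,-1])
def onz(uv,z,KW):
    o,d=ray(uv,KW); return o+d*(z-o[2])/d[2]
def pose(L,p):
    x,y,a=p[:3]; c,s=np.cos(a),np.sin(a); L=np.atleast_2d(np.array(L,float))
    return np.c_[x+c*L[:,0]-s*L[:,1], y+s*L[:,0]+c*L[:,1], L[:,2]]
def fit(obs,p0):
    """obs: list of (KW, local xyz, uv); returns x,y,yaw"""
    f=lambda p: np.concatenate([proj(pose(l,p),kw)[0]-uv for kw,l,uv in obs])
    r=least_squares(f,p0,x_scale=[100,100,1],loss='soft_l1'); print("pose",r.x.round(3),"res",r.fun.round(1).reshape(-1,2).tolist()); return r.x
S=cal("scene");D=cal("side")
def toolrel(target,yaw,obs=None):pass
E
python3 - <<'E'
from h import *
o=[(S,(-105,135,113),(356,261.7)),(S,(105,135,113),(281,293.3)),
(D,(-105,135,113),(315,264.2)),(D,(105,135,113),(251.7,237.2)),(D,(-105,-135,113),(360.8,212.8))]
p=fit(o,[700,-150,0])
for uv in [(225.7,199.3),(286,177.7)]: print("cons",onz(uv,85,S))
print("cons",onz((376.9,197.5),85,D))
# back to case local
c=p
for z,uv,kw in [(85,(225.7,199.3),S),(85,(286,177.7),S),(85,(376.9,197.5),D)]:
    q=onz(uv,z,kw); d=q[:2]-c[:2]; a=c[2]; print(np.cos(a)*d[0]+np.sin(a)*d[1],-np.sin(a)*d[0]+np.cos(a)*d[1])
# knob
def tri(us,ud):
    o1,d1=ray(us,S);o2,d2=ray(ud,D)
    A=np.c_[d1,-d2];t=np.linalg.lstsq(A,o2-o1,rcond=None)[0];a=o1+d1*t[0];b=o2+d2*t[1];return (a+b)/2,np.linalg.norm(a-b)
k,e=tri((180+405/3,120+272/3),(240+316/3.6,140+249/3.6));print("knob",k,e)
hx=pose((105,0,113),p)[0];print("hinge",hx); d=k-hx
u=d[0]*-np.cos(p[2])-d[1]*np.sin(p[2]); print("lid angle",np.arctan2(d[2],u)-np.arctan2(43,180), np.hypot(u,d[2]))
# dial, button
print("dial c", tri((180+230/3,120+225/3),(240+352/3.6,140+165/3.6)))
print("btn", onz((180+312/3,120+201/3),107,S), onz((240+444/3.6,140+212/3.6),107,D))
# rack: hooks tips tops  (c2 4x offset 320,280) (c4 3x offset 200,260)
h=[((224,55),(234,62)),((350,138),(210,142)),((486,228),(180,233))]
for a,b in h: print("hook tip",tri((320+a[0]/4,280+a[1]/4),(200+b[0]/3,260+b[1]/3)))
o=[]
# bench lamp cross bar
print("bl bar",tri((180+306/3,120+67/3),(240+618/3.6,140+140/3.6)))
print("hl bar",tri((320+463/4,280+262/4),(200+147/3,260+218/3)))
E
```

```text
pose [ 5.92589e+02 -1.16740e+01  1.00000e-03] res [[0.3, -0.4], [-1.1, 2.8], [0.4, 1.4], [-0.4, -0.1], [2.6, -2.2]]
cons [ 685.23253672 -261.78502665   85.        ]
cons [ 497.65929561 -257.37102207   85.        ]
cons [ 496.88868428 -260.22785509   85.        ]
92.31719472291623 -250.23131836111386
-95.25012468516942 -245.57246576141875
-96.02446456735242 -248.4282904176868
knob [530.45965792  -9.70752254 193.94942017] 1.5681766233084011
hinge [697.58868767 -11.53736578 113.        ]
lid angle 0.21656352870407342 185.69888316635377
dial c (array([ 610.87653658, -206.00292456,  117.67543591]), np.float64(3.6241220895479813))
btn [ 528.00081728 -204.82775745  107.        ] [ 517.81725294 -204.58008422  107.        ]
hook tip (array([514.13333762, 250.51332059, 156.62712927]), np.float64(0.0958501996758036))
hook tip (array([482.22705463, 328.29285354, 155.93804802]), np.float64(2.054645994192449))
hook tip (array([450.85274077, 408.47476918, 156.54026464]), np.float64(2.9926698658149036))
bl bar (array([ 441.1504977 , -401.07083185,   92.02895167]), np.float64(2.8437397546433716))
hl bar (array([475.3250369 , 417.66469711, 163.05936086]), np.float64(9.422620164526025))
```

```bash
cat >> h.py <<'E'
import json,os
def down(az,tilt=0):
    """tool x azimuth deg az, tool z down; tilt (deg): rotation about world y applied after (positive: fingertips swing toward -x)"""
    a=np.radians(az); M=np.array([[np.cos(a),np.sin(a),0],[np.sin(a),-np.cos(a),0],[0,0,-1]])
    return R.from_euler('y',tilt,degrees=True)*R.from_matrix(M)
def cmd():
    if os.path.exists("cmd.json"):
        c=json.load(open("cmd.json")); return np.array(c["p"]),R.from_quat(c["q"])
    return np.array([286.199,-666.123,242.302]),down(23.25)
def upd(row):
    "apply last row written"
    p,r=cmd(); v=np.array([float(t) for t in row.split()])
    p2=p+r.apply(v[:3]*1000); r2=r*R.from_rotvec(np.radians(v[3:6]*5))
    json.dump({"p":p2.tolist(),"q":r2.as_quat().tolist()},open("cmd.json","w"))
    o=arm.get_obs(); m=R.from_quat(o["tool_rot"])
    print("cmd",p2.round(1),"meas",o["tcp_pos"].round(1),"rotdiff",np.degrees((r2.inv()*m).as_rotvec()).round(2),"F",o["force"].round(1),"open",round(o["opening"],1),"t",round(o["clock"],2))
def rel(p,r):
    p0,r0=cmd(); s=r0.inv().apply(np.array(p)-p0)/1000; v=np.degrees((r0.inv()*r).as_rotvec())/5
    print("rel",*s.round(4),*v.round(3))
def shot(n,f,crop=None,k=1):
    o=arm.get_obs(); im=arm.camera(n)[:,:,::-1]; cv2.imwrite(f"pics/{f}_raw.png",im)
    if crop: im=im[crop[1]:crop[3],crop[0]:crop[2]]
    if k!=1: im=cv2.resize(im,None,fx=k,fy=k,interpolation=cv2.INTER_CUBIC)
    cv2.imwrite(f"pics/{f}.png",im)
    json.dump({"tcp_pos":o["tcp_pos"].tolist(),"tool_rot":o["tool_rot"].tolist()},open(f"pics/{f}.json","w")); return o
def wk(f): return cal("wrist",json.load(open(f"pics/{f}.json")))
E
python3 - <<'E'
from h import *
p,r=cmd();o=arm.get_obs();print(np.degrees((r.inv()*R.from_quat(o["tool_rot"])).as_rotvec()))
rel([500,-10,330],down(0))
E
```

```text
[ 0.09852066 -0.00700385 -0.00400122]
rel 0.4554 -0.5184 -0.0877 0.0 0.0 4.65
```

apply_moves --plan "0.455 -0.518 -0.088 0 0 4.65 0.085;0.455 -0.518 -0.088 0 0 4.65 0.085;0.455 -0.518 -0.088 0 0 4.65 0.085;0.455 -0.518 -0.088 0 0 4.65 0.085;0.455 -0.518 -0.088 0 0 4.65 0.085;0.455 -0.518 -0.088 0 0 4.65 0.085;0.455 -0.518 -0.088 0 0 4.65 0.085;0.455 -0.518 -0.088 0 0 4.65 0.085;0.455 -0.518 -0.088 0 0 4.65 0.085;0.455 -0.518 -0.088 0 0 4.65 0.085;0.455 -0.518 -0.088 0 0 4.65 0.085;0.455 -0.518 -0.088 0 0 4.65 0.085;0.455 -0.518 -0.088 0 0 4.65 0.085;0.455 -0.518 -0.088 0 0 4.65 0.085;0.455 -0.518 -0.088 0 0 4.65 0.085;0.455 -0.518 -0.088 0 0 4.65 0.085;0.455 -0.518 -0.088 0 0 4.65 0.085;0.455 -0.518 -0.088 0 0 4.65 0.085;0.455 -0.518 -0.088 0 0 4.65 0.085;0.455 -0.518 -0.088 0 0 4.65 0.085"

```text
clock: 1.82
tcp_pos: [499.2, -11.4, 329.9]
tool_rot: [1.0, -0.0, -0.001, 0.0]
force: [-0.4, -0.9, 0.4]
opening: 85.1
```

```bash
python3 - <<'E'
from h import *
upd("0.455 -0.518 -0.088 0 0 4.65")
shot("wrist","w1")
E
```

```text
cmd [499.8 -10.6 330.3] meas [499.2 -11.4 329.9] rotdiff [-0.05 -0.07  0.03] F [-0.4 -0.9  0.4] open 85.1 t 1.82
```

View pics/w1.png

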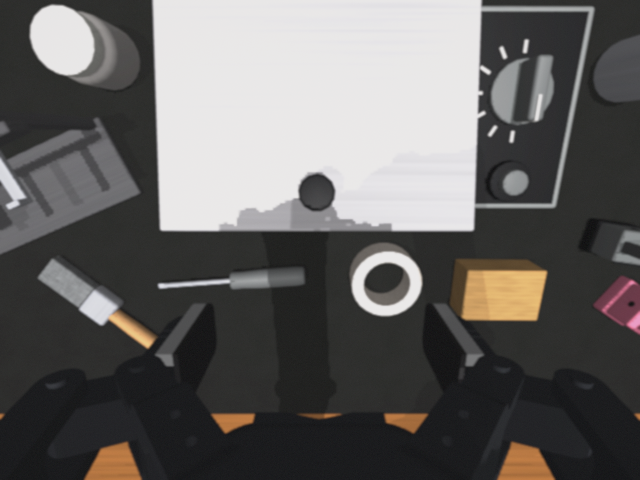

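```bash
python3 - <<'E'
from h import *
W=wk("w1")
for z in (185,190,194,198,205): print(onz((317,191),z,W), onz((317,191),z,W)[0]-697.6)
# lid-free edge corners
# refine case from rim/lid? console corners at z=85
for uv in [(593,8),(555,206),(478,204)]: print("cons",onz(uv,85,W))
print("btn",onz((515,182),107,W))
p=[592.6,-11.7,0]
for t in range(7):
    a=np.radians(180-30*t); print(t,proj([[611+38*np.cos(a),-206+38*np.sin(a),85]],W)) if 0 else None
tick=[(512,137),(493,130),(481,115),(479,93),(486,70),(503,52),(526,46)]
T=np.array([onz(t,85,W) for t in tick]);print(T.round(1))
A=np.c_[2*T[:,:2],np.ones(7)];s=np.linalg.lstsq(A,(T[:,:2]**2).sum(1),rcond=None)[0];print("dial centre",s[:2], np.sqrt(s[2]+s[0]**2+s[1]**2))
print("bar",onz((546,55),123,W),onz((537,122),123,W), onz((541,107),123,W))
E
```

```text
[529.63810748 -10.01962791 185.        ] -167.9618925178611
[530.39534277 -10.04459306 190.        ] -167.20465722957317
[531.001131   -10.06456517 194.        ] -166.59886899894286
[531.60691923 -10.08453729 198.        ] -165.99308076831255
[532.66704864 -10.11948849 205.        ] -164.93295136470954
cons [ 683.20578824 -264.48657378   85.        ]
cons [ 498.14704183 -264.85571829   85.        ]
cons [ 500.39741938 -181.92016554   85.        ]
btn [ 526.56843112 -205.78089305  107.        ]
[[ 569.2 -207.6   85. ]
 [ 576.  -187.3   85. ]
 [ 590.3 -173.3   85. ]
 [ 610.6 -168.7   85. ]
 [ 631.2 -172.8   85. ]
 [ 646.8 -186.9   85. ]
 [ 651.9 -207.9   85. ]]
dial centre [ 610.97161947 -209.50987649] 41.559967214805845
bar [ 636.83056858 -206.40942765  123.        ] [ 582.36947682 -208.31511145  123.        ] [ 595.04479611 -209.64264568  123.        ]
```

apply_moves --plan "0.015 0 0.02 0 0 0 0.085;0.031 0 0.05 0 0 0 0.085;0.031 0 0.08 0 0 0 0.085;0.031 0 0.11 0 0 0 0.085;0.031 0 0.13 0 0 0 0.085;0.031 0 0.144 0 0 0 0.085;0.031 0 0.144 0 0 0 0.02;0.031 0 0.144 0 0 0 0.02;0.031 0 0.144 0 0 0 0.02;0.031 0 0.144 0 0 0 0.02;0.031 0 0.144 0 0 0 0.02;0.031 0 0.144 0 0 0 0.02;0.031 0 0.144 0 0 0 0.02;0.031 0 0.144 0 0 0 0.02" --grip_force 30

```text
clock: 3.03
tcp_pos: [531.1, -9.4, 186.9]
tool_rot: [1.0, 0.0, 0.001, -0.001]
force: [-0.8, 5.2, 1.4]
opening: 26.4
```

```bash
python3 - <<'E'
from h import *
upd("0.031 0 0.144 0 0 0")
p,r=cmd()
th0=0.217
for i in range(1,21):
    th=th0+(1.5-th0)*i/20; ph=th+.2345; tl=25*i/20
    rr=down(0,tl); k=np.array([697.6-185*np.cos(ph),p[1],113+185*np.sin(ph)]); t=k+8*rr.apply([0,0,1])
    rel(t,rr)
E
```

```text
cmd [530.8 -10.6 186.3] meas [531.1  -9.4 186.9] rotdiff [ 0.07  0.07 -0.05] F [-0.8  5.2  1.4] open 26.4 t 3.03
rel 0.0057 -0.0 -0.0099 -0.0 -0.25 -0.0
rel 0.0117 -0.0 -0.0201 -0.0 -0.5 -0.0
rel 0.0184 -0.0 -0.0298 -0.0 -0.75 -0.0
rel 0.0256 -0.0 -0.0391 -0.0 -1.0 -0.0
rel 0.0334 -0.0 -0.0478 -0.0 -1.25 -0.0
rel 0.0418 -0.0 -0.0561 -0.0 -1.5 -0.0
rel 0.0507 -0.0 -0.0638 -0.0 -1.75 -0.0
rel 0.0601 -0.0 -0.0709 -0.0 -2.0 -0.0
rel 0.0698 -0.0 -0.0773 -0.0 -2.25 -0.0
rel 0.08 -0.0 -0.0832 -0.0 -2.5 -0.0
rel 0.0906 -0.0 -0.0883 -0.0 -2.75 -0.0
rel 0.1014 -0.0 -0.0928 -0.0 -3.0 -0.0
rel 0.1125 -0.0 -0.0965 -0.0 -3.25 -0.0
rel 0.1238 -0.0 -0.0996 -0.0 -3.5 -0.0
rel 0.1353 -0.0 -0.1018 -0.0 -3.75 -0.0
rel 0.1469 -0.0 -0.1034 -0.0 -4.0 -0.0
rel 0.1586 -0.0 -0.1042 -0.0 -4.25 -0.0
rel 0.1703 -0.0 -0.1042 -0.0 -4.5 -0.0
rel 0.182 -0.0 -0.1035 -0.0 -4.75 -0.0
rel 0.1936 -0.0 -0.102 -0.0 -5.0 -0.0
```

apply_moves --plan "0.006 0 -0.010 0 -0.25 0 0.02;0.012 0 -0.020 0 -0.5 0 0.02;0.018 0 -0.030 0 -0.75 0 0.02;0.026 0 -0.039 0 -1 0 0.02;0.033 0 -0.048 0 -1.25 0 0.02;0.042 0 -0.056 0 -1.5 0 0.02;0.051 0 -0.064 0 -1.75 0 0.02;0.060 0 -0.071 0 -2 0 0.02;0.070 0 -0.077 0 -2.25 0 0.02"

```text
clock: 3.78
tcp_pos: [597.9, -9.4, 263.4]
tool_rot: [0.995, 0.0, -0.102, -0.001]
force: [-5.9, 4.5, 1.6]
opening: 26.9
```

```bash
python3 - <<'E'
from h import *
upd("0.070 0 -0.077 0 -2.25 0")
p,r=cmd()
th0=0.217
for i in range(10,21):
    th=th0+(1.5-th0)*i/20; ph=th+.2345; tl=25*i/20
    rr=down(0,tl); k=np.array([697.6-185*np.cos(ph),p[1],113+185*np.sin(ph)]); t=k+8*rr.apply([0,0,1])
    rel(t,rr)
E
```

```text
cmd [600.8 -10.6 263.3] meas [597.9  -9.4 263.4] rotdiff [ 0.08 -0.5  -0.04] F [-5.9  4.5  1.6] open 26.9 t 3.78
rel 0.0086 -0.0 -0.008 -0.0 -0.25 -0.0
rel 0.018 -0.0 -0.0151 -0.0 -0.5 -0.0
rel 0.0277 -0.0 -0.0216 -0.0 -0.75 -0.0
rel 0.0379 -0.0 -0.0275 -0.0 -1.0 -0.0
rel 0.0484 -0.0 -0.0326 -0.0 -1.25 -0.0
rel 0.0592 -0.0 -0.0371 -0.0 -1.5 -0.0
rel 0.0703 -0.0 -0.0409 -0.0 -1.75 -0.0
rel 0.0816 -0.0 -0.0439 -0.0 -2.0 -0.0
rel 0.0931 -0.0 -0.0462 -0.0 -2.25 -0.0
rel 0.1047 -0.0 -0.0478 -0.0 -2.5 -0.0
rel 0.1164 -0.0 -0.0486 -0.0 -2.75 -0.0
```

apply_moves --plan "0.009 0 -0.008 0 -0.25 0 0.02;0.018 0 -0.015 0 -0.5 0 0.02;0.028 0 -0.022 0 -0.75 0 0.02;0.038 0 -0.027 0 -1 0 0.02;0.048 0 -0.033 0 -1.25 0 0.02;0.059 0 -0.037 0 -1.5 0 0.02;0.070 0 -0.041 0 -1.75 0 0.02;0.082 0 -0.044 0 -2 0 0.02;0.093 0 -0.046 0 -2.25 0 0.02;0.105 0 -0.048 0 -2.5 0 0.02;0.116 0 -0.0485 0 -2.75 0 0.02;0.116 0 -0.0485 0 -2.75 0 0.02"

```text
clock: 4.78
tcp_pos: [726.2, -9.5, 289.3]
tool_rot: [0.976, 0.0, -0.216, -0.001]
force: [2.3, 3.0, 5.8]
opening: 26.5
```

```bash
python3 - <<'E'
from h import *
upd("0.116 0 -0.0485 0 -2.75 0")
shot("side","s2",(200,100,460,300),3)
E
```

```text
cmd [724.  -10.6 288.2] meas [726.2  -9.5 289.3] rotdiff [ 0.08  0.06 -0.05] F [2.3 3.  5.8] open 26.5 t 4.78
```

View pics/s2.png

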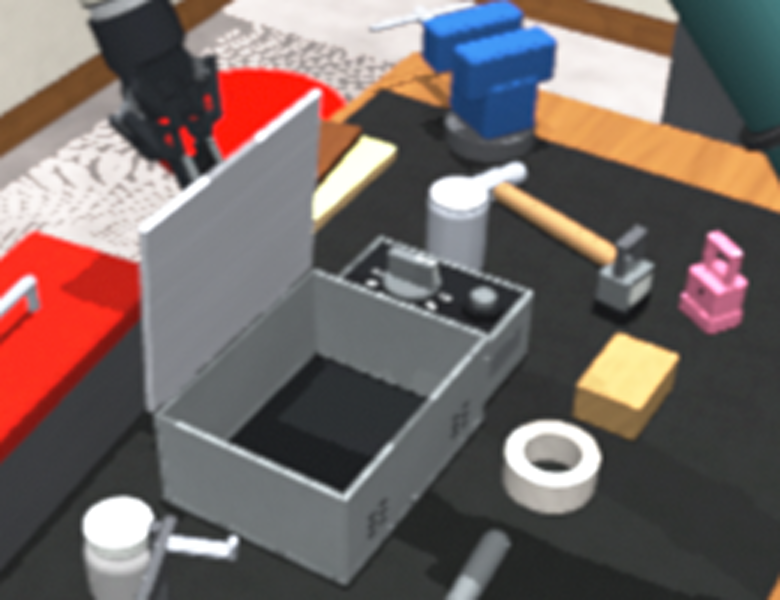

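```bash
python3 - <<'E'
from h import *
p,r=cmd()
rel(p-90*r.apply([0,0,1]),r)
rel([600,-200,390],down(0,10)); rel([400,-395,260],down(0))
E
```

```text
rel 0.0 -0.0 -0.09 0.0 0.0 0.0
rel -0.1554 0.1894 -0.0398 -0.0 3.0 -0.0
rel -0.2817 0.3844 0.1625 -0.0 5.0 -0.0
```

apply_moves --plan "0 0 0 0 0 0 0.085;0 0 0 0 0 0 0.085;0 0 0 0 0 0 0.085;0 0 0 0 0 0 0.085;0 0 0 0 0 0 0.085;0 0 -0.02 0 0 0 0.085;0 0 -0.05 0 0 0 0.085;0 0 -0.09 0 0 0 0.085;0 0.02 -0.1 0 0 0 0.085;-0.02 0.05 -0.1 0 0.3 0 0.085;-0.04 0.08 -0.09 0 0.8 0 0.085;-0.06 0.11 -0.08 0 1.4 0 0.085;-0.09 0.14 -0.07 0 2 0 0.085;-0.12 0.165 -0.055 0 2.5 0 0.085;-0.155 0.19 -0.04 0 3 0 0.085"

```text
clock: 6.08
tcp_pos: [603.4, -199.6, 389.8]
tool_rot: [0.996, -0.001, -0.086, 0.001]
force: [-0.2, -0.9, 0.3]
opening: 84.8
```

```bash
python3 - <<'E'
from h import *
upd("-0.155 0.19 -0.04 0 3 0")
rel([400,-395,270],down(0))
E
```

```text
cmd [ 600.4 -200.6  390. ] meas [ 603.4 -199.6  389.8] rotdiff [-0.07  0.13  0.1 ] F [-0.2 -0.9  0.3] open 84.8 t 6.08
rel -0.1765 0.1944 0.153 -0.0 2.0 -0.0
```

apply_moves --plan "-0.025 0.03 0.02 0 0.3 0 0.085;-0.05 0.06 0.04 0 0.7 0 0.085;-0.08 0.09 0.065 0 1 0 0.085;-0.105 0.12 0.09 0 1.3 0 0.085;-0.13 0.145 0.11 0 1.6 0 0.085;-0.155 0.175 0.135 0 1.8 0 0.085;-0.1765 0.1944 0.153 0 2 0 0.085;-0.1765 0.1944 0.153 0 2 0 0.085;-0.1765 0.1944 0.153 0 2 0 0.085"

```text
clock: 6.83
tcp_pos: [398.8, -394.5, 268.2]
tool_rot: [1.0, -0.005, -0.003, -0.0]
force: [0.4, -0.3, 0.6]
opening: 85.0
```

```bash
python3 - <<'E'
from h import *
upd("-0.1765 0.1944 0.153 0 2 0")
shot("wrist","w2")
shot("side","s3",(200,100,460,300),3)
E
```

```text
cmd [ 400. -395.  270.] meas [ 398.8 -394.5  268.2] rotdiff [ 0.05 -0.32  0.53] F [ 0.4 -0.3  0.6] open 85.0 t 6.83
```

View pics/w2.png

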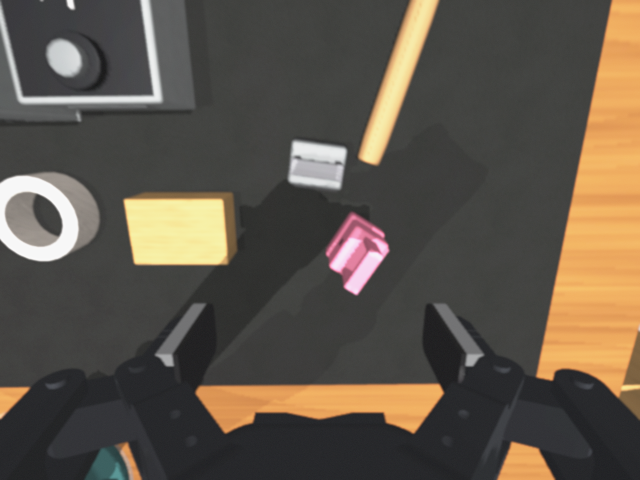

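View pics/s3.png

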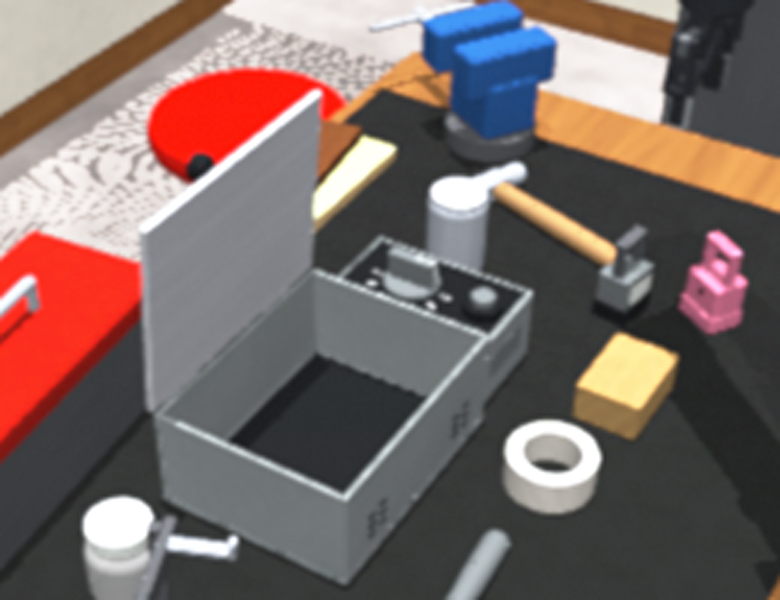

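```bash
python3 - <<'E'
import cv2
s=cv2.imread("pics/w2_raw.png")
cv2.imwrite("pics/c5.png",cv2.resize(s[115:215,260:420],None,fx=5,fy=5,interpolation=cv2.INTER_CUBIC))
E
```

```text
(no output)
```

View pics/c5.png

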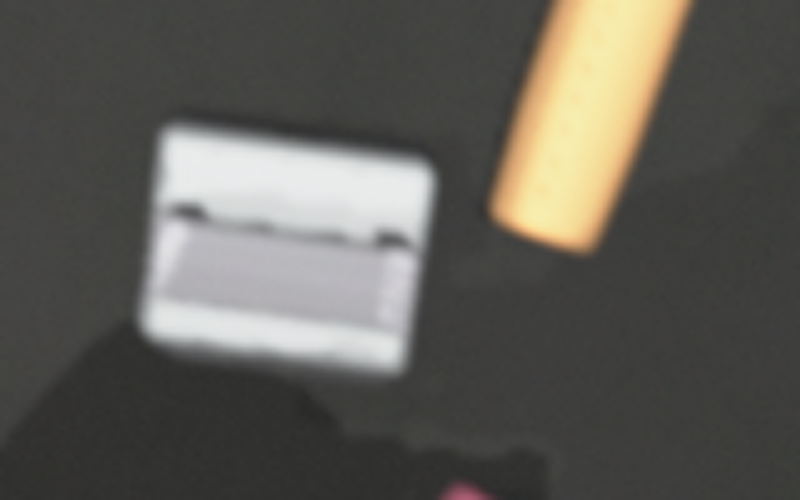

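```bash
python3 - <<'E'
from h import *
W=wk("w2")
f=lambda u,v:(260+u/5,115+v/5)
B=np.array([onz(f(*c),58,W) for c in [(160,125),(433,158),(407,375),(145,340)]]);print(B.round(1),B.mean(0))
T=np.array([onz(f(*c),100,W) for c in [(172,225),(390,248),(385,328),(160,297)]]);print(T.round(1),T.mean(0))
d=B[1]+B[2]-B[0]-B[3];print("y-dir angle",np.degrees(np.arctan2(d[1],d[0])), np.linalg.norm(d)/2)
d=B[0]+B[1]-B[2]-B[3];print("x-dir angle",np.degrees(np.arctan2(d[1],d[0])), np.linalg.norm(d)/2)
d=T[1]+T[2]-T[0]-T[3];print("bar y-dir angle",np.degrees(np.arctan2(d[1],d[0])), np.linalg.norm(d)/2)
E
```

```text
[[ 465.9 -370.    58. ]
 [ 459.5 -420.5   58. ]
 [ 419.3 -416.    58. ]
 [ 426.4 -365.9   58. ]] [ 442.77576555 -393.12076367   58.        ]
[[ 450.8 -374.6  100. ]
 [ 446.7 -410.5  100. ]
 [ 433.6 -409.7  100. ]
 [ 439.1 -372.3  100. ]] [ 442.56075099 -391.78245953  100.        ]
y-dir angle -97.65945934303568 50.7212038944519
x-dir angle -6.148730418285651 40.06325258567087
bar y-dir angle -97.3974553437179 36.96115231846431
```

```bash
python3 - <<'E'
from h import *
rel([443.5,-393.5,150],down(-7.3))
rel([443.5,-393.5,81],down(-7.3))
E
```

```text
rel 0.0435 -0.0015 0.12 0.0 0.0 1.46
rel 0.0435 -0.0015 0.189 0.0 0.0 1.46
```

apply_moves --plan "0.02 -0.001 0.03 0 0 0.7 0.085;0.0435 -0.0015 0.06 0 0 1.46 0.085;0.0435 -0.0015 0.09 0 0 1.46 0.085;0.0435 -0.0015 0.12 0 0 1.46 0.085;0.0435 -0.0015 0.14 0 0 1.46 0.085;0.0435 -0.0015 0.16 0 0 1.46 0.085;0.0435 -0.0015 0.175 0 0 1.46 0.085;0.0435 -0.0015 0.185 0 0 1.46 0.085;0.0435 -0.0015 0.189 0 0 1.46 0.085;0.0435 -0.0015 0.189 0 0 1.46 0.075;0.0435 -0.0015 0.189 0 0 1.46 0.065;0.0435 -0.0015 0.189 0 0 1.46 0.055;0.0435 -0.0015 0.189 0 0 1.46 0.045;0.0435 -0.0015 0.189 0 0 1.46 0.035;0.0435 -0.0015 0.189 0 0 1.46 0.035;0.0435 -0.0015 0.189 0 0 1.46 0.035;0.0435 -0.0015 0.189 0 0 1.46 0.035" --grip_force 40

```text
clock: 8.35
tcp_pos: [449.3, -391.6, 82.2]
tool_rot: [0.998, -0.064, 0.001, 0.001]
force: [-0.1, -0.5, 5.6]
opening: 43.1
```

```bash
python3 - <<'E'
from h import *
upd("0.0435 -0.0015 0.189 0 0 1.46")
shot("wrist","w3")
E
```

```text
cmd [ 443.5 -393.5   81. ] meas [ 449.3 -391.6   82.2] rotdiff [-0.12  0.15  0.03] F [-0.1 -0.5  5.6] open 43.1 t 8.35
```

View pics/w3.png

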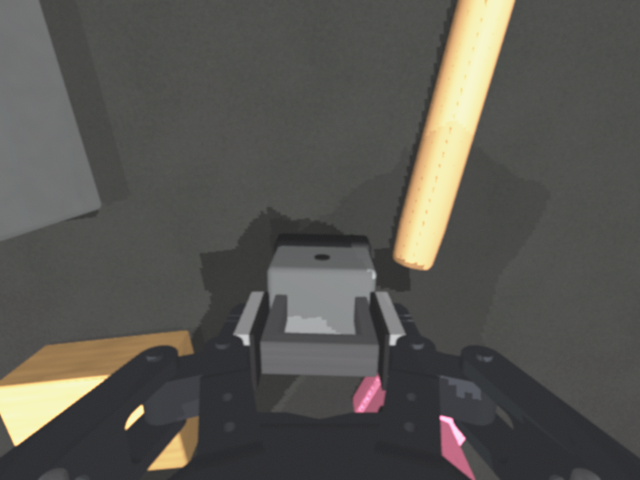

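apply_moves --plan "0 0 -0.005 0 0 0 0.035;0 0 -0.015 0 0 0 0.035;0 0 -0.03 0 0 0 0.035;0 0 -0.05 0 0 0 0.035;0 0 -0.05 0 0 0 0.035;0 0 -0.05 0 0 0 0.035"

```text
clock: 8.9
tcp_pos: [448.9, -390.2, 131.6]
tool_rot: [0.998, -0.064, 0.001, 0.0]
force: [0.1, 0.0, -2.8]
opening: 43.5
```

```bash
python3 - <<'E'
from h import *
upd("0 0 -0.05 0 0 0")
print(arm.get_obs()["q"], arm.get_obs()["ft_torque"])
shot("side","s4",(200,100,460,300),3)
shot("wrist","w4")
E
```

```text
cmd [ 443.5 -393.5  131. ] meas [ 448.9 -390.2  131.6] rotdiff [-0.04  0.09 -0.01] F [ 0.1  0.  -2.8] open 43.5 t 8.9
[ 0.60743503  0.57457666  0.04488243  1.99083252 -0.04528006  0.57536608
 -1.01496443] [-0.01677002  0.04768961 -0.02638547]
```

View pics/s4.png

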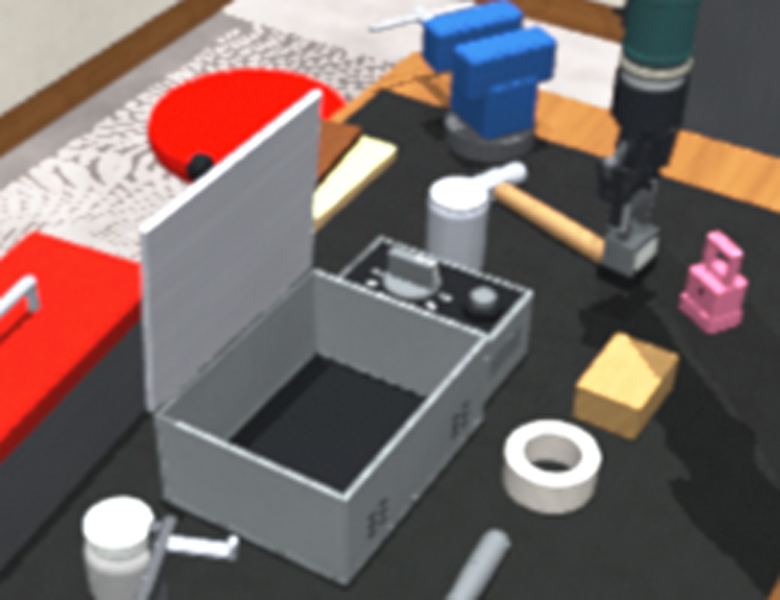

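View pics/w4.png

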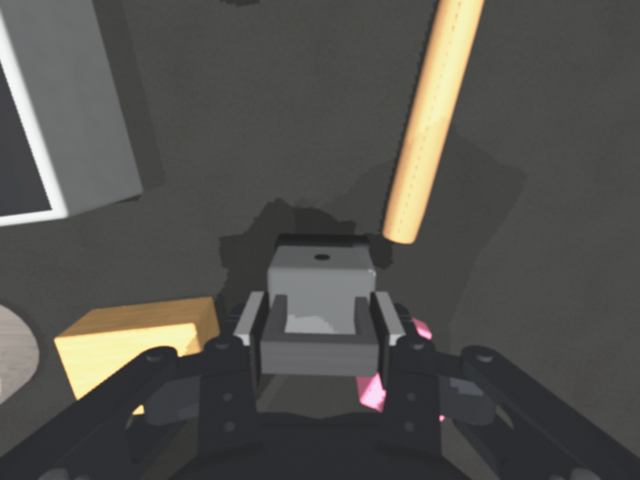

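```bash
python3 - <<'E'
from h import *
rel([450,-385,260],down(-7.3))
rel([560,-77,250],down(0))
E
```

```text
rel 0.0053 -0.0092 -0.129 0.0 0.0 -0.0
rel 0.0753 -0.3287 -0.119 0.0 0.0 -1.46
```

apply_moves --plan "0 0 -0.03 0 0 0 0.035;0.002 -0.003 -0.06 0 0 0 0.035;0.004 -0.006 -0.09 0 0 0 0.035;0.005 -0.009 -0.12 0 0 0 0.035;0.01 -0.03 -0.125 0 0 -0.1 0.035;0.016 -0.06 -0.125 0 0 -0.2 0.035;0.024 -0.09 -0.125 0 0 -0.4 0.035;0.03 -0.12 -0.125 0 0 -0.5 0.035;0.037 -0.15 -0.125 0 0 -0.7 0.035;0.044 -0.18 -0.125 0 0 -0.8 0.035;0.05 -0.21 -0.125 0 0 -0.9 0.035;0.057 -0.24 -0.125 0 0 -1.1 0.035;0.063 -0.27 -0.125 0 0 -1.2 0.035;0.069 -0.3 -0.12 0 0 -1.35 0.035;0.0753 -0.32 -0.119 0 0 -1.46 0.035;0.0753 -0.3287 -0.119 0 0 -1.46 0.035;0.0753 -0.3287 -0.119 0 0 -1.46 0.035;0.0753 -0.3287 -0.119 0 0 -1.46 0.035"

```text
clock: 10.5
tcp_pos: [563.8, -74.4, 248.8]
tool_rot: [1.0, 0.0, -0.001, 0.0]
force: [0.4, -0.5, -3.5]
opening: 43.5
```

```bash
python3 - <<'E'
from h import *
upd("0.0753 -0.3287 -0.119 0 0 -1.46")
shot("wrist","w5")
shot("scene","sc5",(180,80,380,280),3)
E
```

```text
cmd [560. -77. 250.] meas [563.8 -74.4 248.8] rotdiff [-0.05 -0.16 -0.01] F [ 0.4 -0.5 -3.5] open 43.5 t 10.5
```

View pics/w5.png

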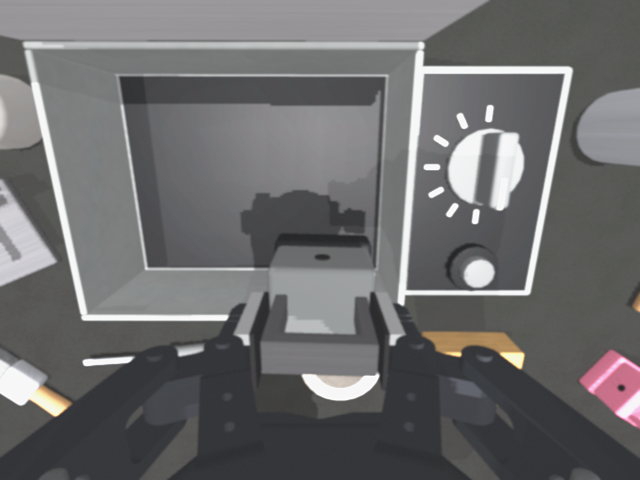

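View pics/sc5.png

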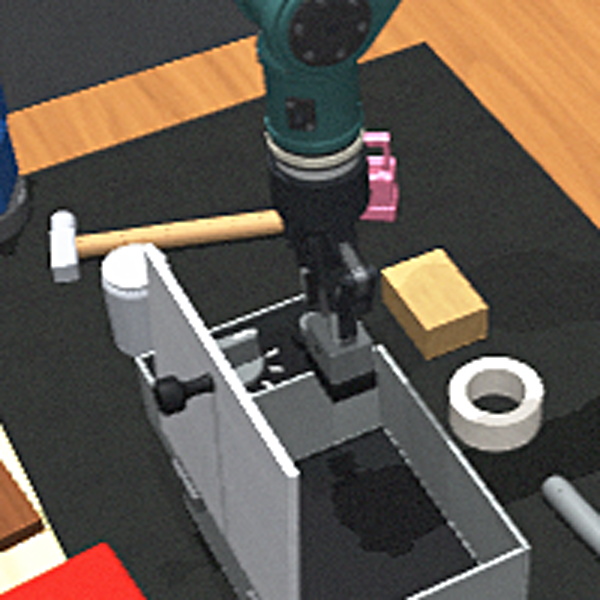

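```bash
python3 - <<'E'
from h import *
W=wk("w5")
for uv in [(27,44),(422,44),(83,318),(400,304)]: print(onz(uv,113,W).round(1))
print("btn",onz((480,273),107,W)," bar ends",onz((510,132),123,W),onz((502,208),123,W))
E
```

```text
[694.2 121.3 113. ]
[ 694.3 -143.7  113. ]
[488.8 123.5 113. ]
[ 501.7 -141.7  113. ]
btn [ 526.81144956 -207.30349337  107.        ]  bar ends [ 637.78351475 -206.47440313  123.        ] [ 584.47053499 -208.92957696  123.        ]
```

apply_moves --plan "0 0 0.02 0 0 0 0.035;0 0 0.05 0 0 0 0.035;0 0 0.08 0 0 0 0.035;0 0 0.11 0 0 0 0.035;0 0 0.13 0 0 0 0.035;0 0 0.145 0 0 0 0.035;0 0 0.152 0 0 0 0.035;0 0 0.156 0 0 0 0.035;0 0 0.159 0 0 0 0.035;0 0 0.159 0 0 0 0.035"

```text
clock: 11.43
tcp_pos: [565.4, -74.5, 91.2]
tool_rot: [1.0, -0.001, 0.0, 0.0]
force: [0.2, -0.7, -3.4]
opening: 43.4
```

```bash
python3 - <<'E'
from h import *
upd("0 0 0.159 0 0 0")
E
```

```text
cmd [560. -77.  91.] meas [565.4 -74.5  91.2] rotdiff [-0.02  0.05  0.06] F [ 0.2 -0.7 -3.4] open 43.4 t 11.43
```

apply_moves --plan "0 0 0.001 0 0 0 0.035;0 0 0.002 0 0 0 0.035;0 0 0.003 0 0 0 0.035;0 0 0.004 0 0 0 0.035;0 0 0.004 0 0 0 0.035"

```text
clock: 11.85
tcp_pos: [565.3, -73.7, 87.2]
tool_rot: [1.0, 0.0, 0.0, 0.0]
force: [0.2, -0.2, -1.0]
opening: 43.3
```

```bash
python3 - <<'E'
from h import *
upd("0 0 0.004 0 0 0")
E
```

```text
cmd [560. -77.  87.] meas [565.3 -73.7  87.2] rotdiff [-0.01  0.05 -0.01] F [ 0.2 -0.2 -1. ] open 43.3 t 11.85
```

apply_moves --plan "0 0 0.0007 0 0 0 0.045;0 0 0.0007 0 0 0 0.055;0 0 0.0007 0 0 0 0.065;0 0 0.0007 0 0 0 0.072;0 0 0.0007 0 0 0 0.072;0 0 -0.01 0 0 0 0.072;0 0 -0.03 0 0 0 0.072;0 0 -0.06 0 0 0 0.072;0 0 -0.1 0 0 0 0.072;0 0 -0.14 0 0 0 0.072;0 0 -0.18 0 0 0 0.072;0 0 -0.21 0 0 0 0.072"

```text
clock: 12.85
tcp_pos: [565.6, -73.7, 301.3]
tool_rot: [1.0, -0.0, 0.002, 0.0]
force: [1.2, 0.9, 0.2]
opening: 71.8
```

```bash
python3 - <<'E'
from h import *
upd("0 0 -0.21 0 0 0")
rel([385,380,290],down(21.8))
shot("wrist","w6")
E
```

```text
cmd [560. -77. 297.] meas [565.6 -73.7 301.3] rotdiff [-0.01  0.26  0.  ] F [1.2 0.9 0.2] open 71.8 t 12.85
rel -0.175 -0.457 0.007 -0.0 0.0 -4.36
```

View pics/w6.png

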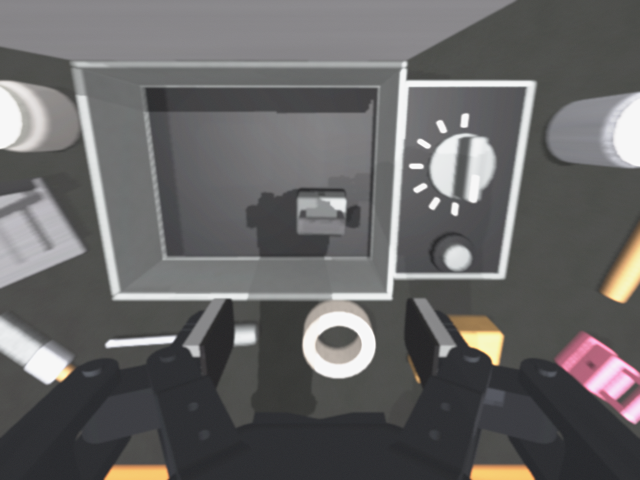

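apply_moves --plan "-0.01 -0.03 0 0 0 -0.3 0.085;-0.022 -0.065 0 0 0 -0.6 0.085;-0.035 -0.1 0 0 0 -1 0.085;-0.05 -0.14 0 0 0 -1.4 0.085;-0.065 -0.18 0 0 0 -1.8 0.085;-0.08 -0.22 0 0 0 -2.2 0.085;-0.1 -0.26 0 0 0 -2.6 0.085;-0.115 -0.3 0 0 0 -3 0.085;-0.13 -0.34 0 0 0 -3.4 0.085;-0.145 -0.38 0 0 0 -3.8 0.085;-0.16 -0.42 0 0 0 -4.1 0.085;-0.17 -0.445 0.005 0 0 -4.36 0.085;-0.175 -0.457 0.007 0 0 -4.36 0.085;-0.175 -0.457 0.007 0 0 -4.36 0.085;-0.175 -0.457 0.007 0 0 -4.36 0.085"

```text
clock: 14.15
tcp_pos: [389.2, 383.6, 289.9]
tool_rot: [0.982, 0.19, -0.0, 0.0]
force: [0.6, -0.1, -0.5]
opening: 85.1
```

```bash
python3 - <<'E'
from h import *
upd("-0.175 -0.457 0.007 0 0 -4.36")
shot("wrist","w7")
E
```

```text
cmd [385. 380. 290.] meas [389.2 383.6 289.9] rotdiff [-0.03 -0.02 -0.13] F [ 0.6 -0.1 -0.5] open 85.1 t 14.15
```

View pics/w7.png

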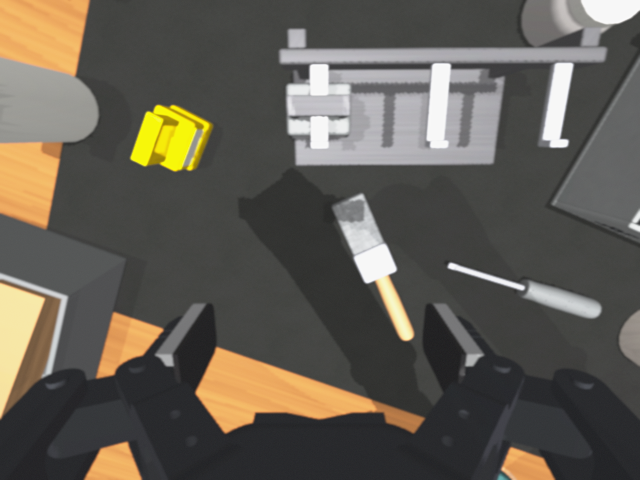

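```bash
python3 - <<'E'
import cv2
s=cv2.imread("pics/w7_raw.png")
cv2.imwrite("pics/c7.png",cv2.resize(s[20:180,260:400],None,fx=5,fy=5,interpolation=cv2.INTER_CUBIC)[:800])
E
```

```text
(no output)
```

View pics/c7.png

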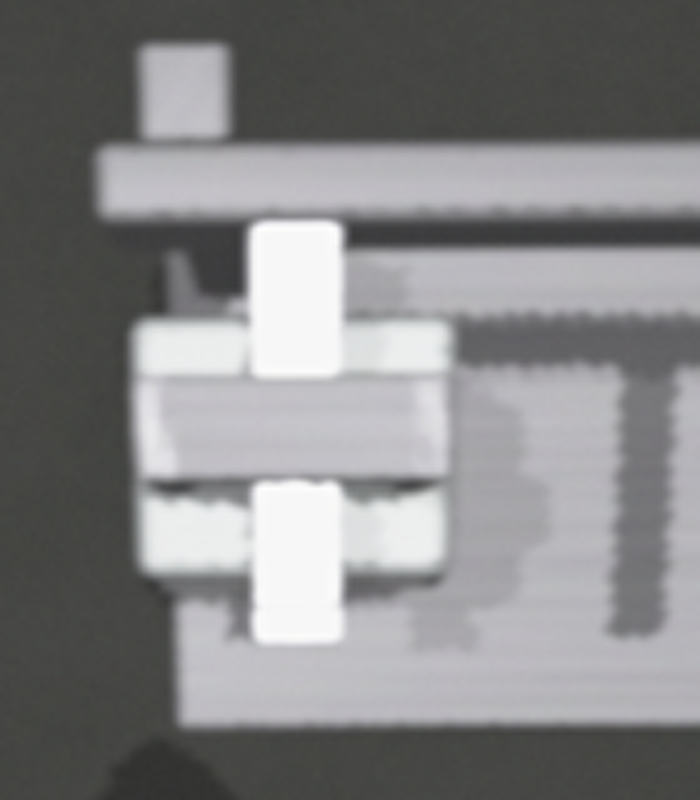

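```bash
python3 - <<'E'
from h import *
W=wk("w7")
f=lambda u,v:(260+u/5,20+v/5)
print("bar c",onz(f(295,430),158,W), "bar edges",onz(f(142,430),158,W),onz(f(448,430),158,W))
print("front/back",onz(f(295,380),158,W),onz(f(295,478),158,W))
a=onz((280,63.5),151,W);b=onz((607,61.5),151,W);d=b-a;print("rail front",a,b,np.degrees(np.arctan2(d[1],d[0]))+90,np.linalg.norm(d))
print("hook tip",onz(f(297,605),160,W),onz((438,143),160,W),onz((553,143),160,W))
E
```

```text
bar c [474.0446565  418.15502768 158.        ] bar edges [466.12536134 437.83782747 158.        ] [481.96489472 398.469884   158.        ]
front/back [480.02156167 420.55910548 158.        ] [468.22066506 415.81245605 158.        ]
rail front [489.93550586 453.52526148 151.        ] [575.20189888 244.99475461 151.        ] 22.239245353751784 225.2894362239331
hook tip [452.52355427 409.19510287 160.        ] [482.60682169 330.76107962 160.        ] [513.01622097 255.16571546 160.        ]
```

```bash
python3 - <<'E'
from h import *
rel([470,413.6,200],down(22.2))
rel([470,413.6,139.5],down(22.2))
E
```

```text
rel 0.0914 0.0004 0.09 -0.0 0.0 -0.08
rel 0.0914 0.0004 0.1505 -0.0 0.0 -0.08
```

apply_moves --plan "0.03 0 0.02 0 0 -0.08 0.085;0.06 0 0.04 0 0 -0.08 0.085;0.0914 0.0004 0.06 0 0 -0.08 0.085;0.0914 0.0004 0.08 0 0 -0.08 0.085;0.0914 0.0004 0.08 0 0 -0.08 0.085;0.0914 0.0004 0.08 0 0 -0.08 0.085"

```text
clock: 14.7
tcp_pos: [475.1, 414.0, 208.8]
tool_rot: [0.982, 0.191, -0.002, 0.002]
force: [-0.4, -0.2, -0.2]
opening: 85.2
```

```bash
python3 - <<'E'
from h import *
upd("0.0914 0.0004 0.08 0 0 -0.08")
shot("wrist","w8")
E
```

```text
cmd [470.  413.6 210. ] meas [475.1 414.  208.8] rotdiff [-0.14 -0.21  0.17] F [-0.4 -0.2 -0.2] open 85.2 t 14.7
```

View pics/w8.png

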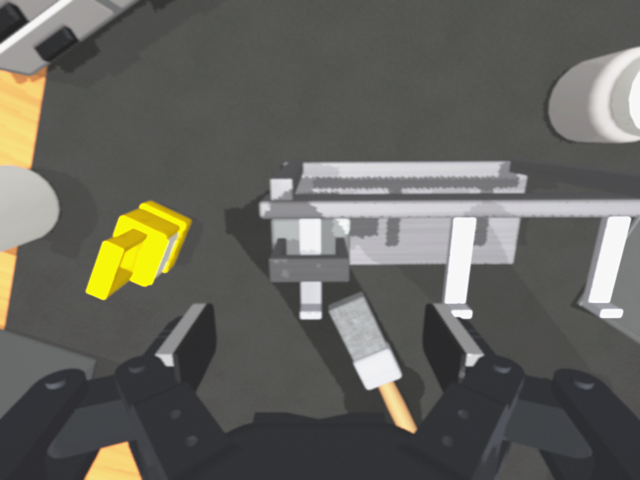

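```bash
python3 - <<'E'
from h import *
W=wk("w8")
print(onz((270,257),158,W),onz((350,257),158,W))
print(proj([[475,418,158]],W))
rel([470.0,416.5,139],down(22.2))
E
```

```text
[473.23138931 442.26397966 158.        ] [489.44867619 402.05368366 158.        ]
[[312.81121934 269.81135301]]
rel 0.0011 -0.0027 0.071 -0.0 0.0 0.0
```

apply_moves --plan "0 -0.0045 0.01 0 0 0 0.085;0 -0.0045 0.025 0 0 0 0.085;0 -0.0045 0.04 0 0 0 0.085;0 -0.0045 0.05 0 0 0 0.085;0 -0.0045 0.06 0 0 0 0.085;0 -0.0045 0.066 0 0 0 0.085;0 -0.0045 0.069 0 0 0 0.085;0 -0.0045 0.069 0 0 0 0.075;0 -0.0045 0.069 0 0 0 0.065;0 -0.0045 0.069 0 0 0 0.055;0 -0.0045 0.069 0 0 0 0.045;0 -0.0045 0.069 0 0 0 0.035;0 -0.0045 0.069 0 0 0 0.035;0 -0.0045 0.069 0 0 0 0.035;0 -0.0045 0.069 0 0 0 0.035"

```text
clock: 16.0
tcp_pos: [474.0, 420.5, 141.7]
tool_rot: [0.981, 0.192, 0.001, 0.0]
force: [-0.4, -2.9, 5.5]
opening: 43.2
```

```bash
python3 - <<'E'
from h import *
upd("0 -0.0045 0.069 0 0 0")
shot("wrist","w9")
E
```

```text
cmd [468.3 417.7 141. ] meas [474.  420.5 141.7] rotdiff [-0.05  0.05  0.04] F [-0.4 -2.9  5.5] open 43.2 t 16.0
```

View pics/w9.png

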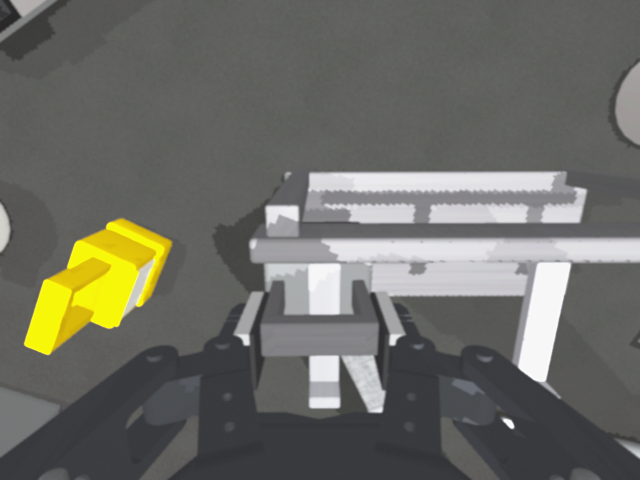

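apply_moves --plan "0 0 -0.005 0 0 0 0.035;0 0 -0.012 0 0 0 0.035;0 0 -0.019 0 0 0 0.035;0 0 -0.019 0 0 0 0.035;0 0 -0.019 0 0 0 0.035"

```text
clock: 16.47
tcp_pos: [473.3, 421.5, 160.3]
tool_rot: [0.981, 0.193, 0.0, -0.001]
force: [-0.4, 0.8, -2.0]
opening: 43.2
```

```bash
python3 - <<'E'
from h import *
upd("0 0 -0.019 0 0 0")
E
```

```text
cmd [468.3 417.7 160. ] meas [473.3 421.5 160.3] rotdiff [ 0.05  0.06 -0.02] F [-0.4  0.8 -2. ] open 43.2 t 16.47
```

apply_moves --plan "-0.006 0 0 0 0 0 0.035;-0.014 0 0 0 0 0 0.035;-0.023 0 0 0 0 0 0.035;-0.032 0 0 0 0 0 0.035;-0.041 0 0 0 0 0 0.035;-0.05 0 0 0 0 0 0.035;-0.06 0 0 0 0 0 0.035;-0.07 0 0 0 0 0 0.035;-0.075 0 -0.01 0 0 0 0.035;-0.075 0 -0.03 0 0 0 0.035;-0.075 0 -0.06 0 0 0 0.035;-0.075 0 -0.09 0 0 0 0.035;-0.075 0 -0.09 0 0 0 0.035"

```text
clock: 17.55
tcp_pos: [406.2, 396.1, 256.5]
tool_rot: [0.981, 0.193, 0.005, -0.004]
force: [0.8, 0.7, -2.2]
opening: 43.3
```

```bash
python3 - <<'E'
from h import *
upd("-0.075 0 -0.09 0 0 0")
shot("side","s10")
rel([555,50,255],down(0))
E
```

```text
cmd [398.9 389.4 250. ] meas [406.2 396.1 256.5] rotdiff [0.31 0.67 0.  ] F [ 0.8  0.7 -2.2] open 43.3 t 17.55
rel 0.0163 0.3732 -0.005 -0.0 0.0 4.44
```

View pics/s10.png

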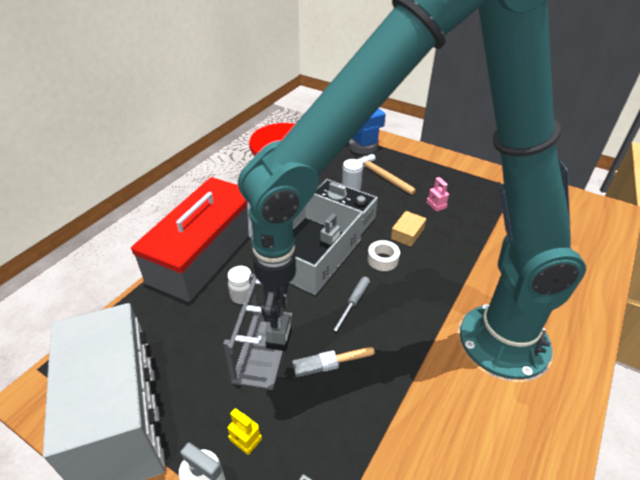

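apply_moves --plan "0 0.02 -0.005 0 0 0.2 0.035;0.001 0.05 -0.005 0 0 0.6 0.035;0.002 0.085 -0.005 0 0 1 0.035;0.004 0.12 -0.005 0 0 1.4 0.035;0.005 0.155 -0.005 0 0 1.8 0.035;0.007 0.19 -0.005 0 0 2.2 0.035;0.008 0.225 -0.005 0 0 2.6 0.035;0.01 0.26 -0.005 0 0 3 0.035;0.012 0.295 -0.005 0 0 3.4 0.035;0.014 0.33 -0.005 0 0 3.8 0.035;0.015 0.355 -0.005 0 0 4.2 0.035;0.0163 0.3732 -0.005 0 0 4.44 0.035;0.0163 0.3732 -0.005 0 0 4.44 0.035;0.0163 0.3732 -0.005 0 0 4.44 0.035"

```text
clock: 18.77
tcp_pos: [559.4, 52.7, 254.0]
tool_rot: [1.0, -0.001, -0.001, -0.0]
force: [-1.1, 1.4, -2.6]
opening: 43.1
```

```bash
python3 - <<'E'
from h import *
upd("0.0163 0.3732 -0.005 0 0 4.44")
shot("wrist","w11")
E
```

```text
cmd [555.  50. 255.] meas [559.4  52.7 254. ] rotdiff [ 0.01 -0.11  0.1 ] F [-1.1  1.4 -2.6] open 43.1 t 18.77
```

View pics/w11.png

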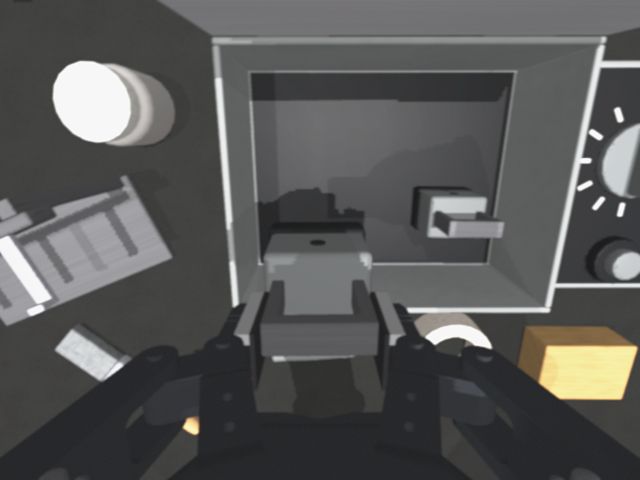

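apply_moves --plan "0 0 0.02 0 0 0 0.035;0 0 0.05 0 0 0 0.035;0 0 0.08 0 0 0 0.035;0 0 0.11 0 0 0 0.035;0 0 0.13 0 0 0 0.035;0 0 0.145 0 0 0 0.035;0 0 0.154 0 0 0 0.035;0 0 0.159 0 0 0 0.035;0 0 0.162 0 0 0 0.035;0 0 0.162 0 0 0 0.035;0 0 0.162 0 0 0 0.035"

```text
clock: 19.73
tcp_pos: [560.5, 53.8, 93.6]
tool_rot: [1.0, 0.0, 0.001, -0.0]
force: [-1.5, -0.4, -2.1]
opening: 43.5
```

```bash
python3 - <<'E'
from h import *
upd("0 0 0.162 0 0 0")
E
```

```text
cmd [555.  50.  93.] meas [560.5  53.8  93.6] rotdiff [ 0.03  0.09 -0.03] F [-1.5 -0.4 -2.1] open 43.5 t 19.73
```

apply_moves --plan "0 0 0.001 0 0 0 0.035;0 0 0.002 0 0 0 0.035;0 0 0.003 0 0 0 0.035;0 0 0.004 0 0 0 0.035;0 0 0.0045 0 0 0 0.035;0 0 0.0045 0 0 0 0.035"

```text
clock: 20.23
tcp_pos: [560.3, 53.3, 89.0]
tool_rot: [1.0, -0.0, 0.0, -0.0]
force: [-0.7, 0.1, 3.6]
opening: 43.2
```

```bash
python3 - <<'E'
from h import *
upd("0 0 0.0045 0 0 0")
E
```

```text
cmd [555.   50.   88.5] meas [560.3  53.3  89. ] rotdiff [0.   0.03 0.  ] F [-0.7  0.1  3.6] open 43.2 t 20.23
```

Touching the floor (force sign change). Release, rise.

apply_moves --plan "0 0 0 0 0 0 0.045;0 0 0 0 0 0 0.055;0 0 0 0 0 0 0.065;0 0 0 0 0 0 0.072;0 0 0 0 0 0 0.072;0 0 -0.01 0 0 0 0.072;0 0 -0.03 0 0 0 0.072;0 0 -0.06 0 0 0 0.072;0 0 -0.1 0 0 0 0.072;0 0 -0.14 0 0 0 0.072;0 0 -0.18 0 0 0 0.072;0 0 -0.22 0 0 0 0.085;0 0 -0.26 0 0 0 0.085;0 0 -0.3 0 0 0 0.085;0 0 -0.3 0 0 0 0.085;0 0 -0.3 0 0 0 0.085"

```text
clock: 21.57
tcp_pos: [561.2, 53.5, 392.2]
tool_rot: [1.0, -0.0, 0.004, -0.001]
force: [0.1, -0.2, -0.8]
opening: 84.7
```

```bash
python3 - <<'E'
from h import *
upd("0 0 -0.3 0 0 0")
shot("wrist","w12")
shot("scene","sc12",(180,80,380,320),2.5)
E
```

```text
cmd [555.   50.  388.5] meas [561.2  53.5 392.2] rotdiff [0.06 0.42 0.01] F [ 0.1 -0.2 -0.8] open 84.7 t 21.57
```

View pics/w12.png

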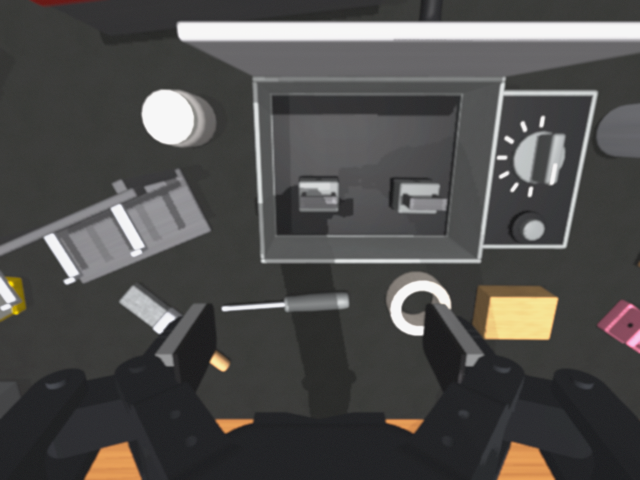

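View pics/sc12.png

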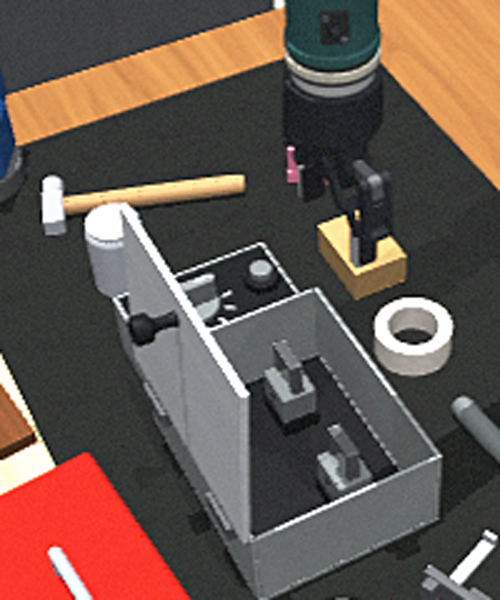

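```bash
python3 - <<'E'
from h import *
r=down(0,25); k=np.array([726.2-5,-10-3.5,289.3-1])
rel(k-110*r.apply([0,0,1])+[0,0,10],r)
rel(k-50*r.apply([0,0,1]),r)
rel(k,r)
E
```

```text
rel 0.2127 0.0635 -0.0095 -0.0 -5.0 0.0
rel 0.1874 0.0635 0.0549 -0.0 -5.0 0.0
rel 0.1662 0.0635 0.1002 -0.0 -5.0 0.0
```

apply_moves --plan "0.02 0.006 -0.015 0 -0.5 0 0.085;0.045 0.013 -0.02 0 -1 0 0.085;0.075 0.022 -0.02 0 -1.7 0 0.085;0.105 0.031 -0.02 0 -2.4 0 0.085;0.135 0.04 -0.02 0 -3.1 0 0.085;0.165 0.05 -0.02 0 -3.8 0 0.085;0.19 0.057 -0.015 0 -4.5 0 0.085;0.2127 0.0635 -0.0095 0 -5 0 0.085;0.2127 0.0635 -0.0095 0 -5 0 0.085;0.2127 0.0635 -0.0095 0 -5 0 0.085"

```text
clock: 22.5
tcp_pos: [772.7, -10.7, 390.4]
tool_rot: [0.975, -0.0, -0.221, 0.0]
force: [-0.0, 0.1, 0.3]
opening: 84.7
```

```bash
python3 - <<'E'
from h import *
upd("0.2127 0.0635 -0.0095 0 -5 0")
shot("wrist","w13")
r=down(0,25); k=np.array([726.2,-10,289.3])
print(proj(k-8*r.apply([0,0,1]),wk("w13")))
E
```

```text
cmd [767.7 -13.5 398. ] meas [772.7 -10.7 390.4] rotdiff [-0.01 -0.59  0.04] F [-0.   0.1  0.3] open 84.7 t 22.5
[[318.07148499 242.60056846]]
```

View pics/w13.png

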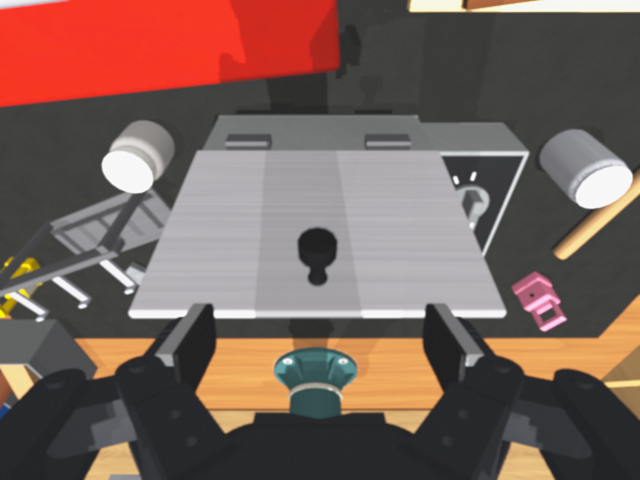

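```bash
python3 - <<'E'
from h import *
o=arm.get_obs();print(o["tcp_pos"])
r=down(0,25); k=np.array([726.2-4.5,-10-3,289.3-0])
rel(k,r)
E
```

```text
[772.09011047 -10.10898243 393.8907965 ]
rel 0.0043 -0.0005 0.1179 -0.0 0.0 0.0
```

apply_moves --plan "0.004 0 0.02 0 0 0 0.085;0.004 0 0.045 0 0 0 0.085;0.004 0 0.07 0 0 0 0.085;0.004 0 0.09 0 0 0 0.085;0.004 0 0.106 0 0 0 0.085;0.004 0 0.115 0 0 0 0.085;0.004 0 0.118 0 0 0 0.085;0.004 0 0.118 0 0 0 0.085;0.004 0 0.118 0 0 0 0.085"

```text
clock: 23.3
tcp_pos: [726.8, -10.0, 291.0]
tool_rot: [0.977, 0.0, -0.215, -0.0]
force: [0.6, -0.2, -0.1]
opening: 84.7
```

```bash
python3 - <<'E'
from h import *
upd("0.004 0 0.118 0 0 0")
E
```

```text
cmd [721.4 -13.5 289.3] meas [726.8 -10.  291. ] rotdiff [ 0.    0.15 -0.02] F [ 0.6 -0.2 -0.1] open 84.7 t 23.3
```

apply_moves --plan "0 0 0 0 0 0 0.065;0 0 0 0 0 0 0.045;0 0 0 0 0 0 0.02;0 0 0 0 0 0 0.02;0 0 0 0 0 0 0.02;0 0 0 0 0 0 0.02;0 0 0 0 0 0 0.02" --grip_force 30

```text
clock: 23.88
tcp_pos: [726.7, -9.4, 289.5]
tool_rot: [0.976, 0.0, -0.216, -0.001]
force: [0.3, 2.2, 1.5]
opening: 26.6
```

```bash
cat > arc.py <<'E'
from h import *
import sys
th0,th1,tl0,tl1,n=map(float,sys.argv[1:6]); n=int(n)
p,r=cmd()
kn=lambda th:np.array([-185*np.cos(th+.2345),0,185*np.sin(th+.2345)])
base=p-8*down(0,tl0).apply([0,0,1])-kn(th0)
for i in range(1,n+1):
    th=th0+(th1-th0)*i/n; rr=down(0,tl0+(tl1-tl0)*i/n); rel(base+kn(th)+8*rr.apply([0,0,1]),rr)
E
python3 - <<'E'
from h import *
upd("0 0 0 0 0 0")
E
python3 arc.py 1.505 0.75 25 12 16
```

```text
cmd [721.4 -13.5 289.3] meas [726.7  -9.4 289.5] rotdiff [ 0.06  0.04 -0.04] F [0.3 2.2 1.5] open 26.6 t 23.88
rel -0.0082 -0.0 0.0025 -0.0 0.163 0.0
rel -0.0164 -0.0 0.0054 -0.0 0.325 0.0
rel -0.0243 -0.0 0.0087 -0.0 0.488 0.0
rel -0.0322 -0.0 0.0123 -0.0 0.65 0.0
rel -0.0398 -0.0 0.0164 -0.0 0.813 0.0
rel -0.0472 -0.0 0.0207 -0.0 0.975 0.0
rel -0.0544 0.0 0.0255 -0.0 1.138 0.0
rel -0.0614 0.0 0.0305 -0.0 1.3 0.0
rel -0.0681 0.0 0.0359 -0.0 1.463 0.0
rel -0.0746 0.0 0.0417 -0.0 1.625 0.0
rel -0.0808 0.0 0.0477 -0.0 1.788 0.0
rel -0.0867 0.0 0.054 -0.0 1.95 0.0
rel -0.0923 0.0 0.0606 -0.0 2.113 0.0
rel -0.0976 0.0 0.0674 -0.0 2.275 0.0
rel -0.1026 0.0 0.0745 -0.0 2.438 0.0
rel -0.1072 0.0 0.0818 -0.0 2.6 0.0
```

apply_moves --plan "-0.008 0 0.0025 0 0.16 0 0.02;-0.016 0 0.0055 0 0.33 0 0.02;-0.024 0 0.0085 0 0.5 0 0.02;-0.032 0 0.0125 0 0.65 0 0.02;-0.04 0 0.0165 0 0.8 0 0.02;-0.047 0 0.0205 0 0.98 0 0.02;-0.0545 0 0.0255 0 1.14 0 0.02;-0.0615 0 0.0305 0 1.3 0 0.02;-0.068 0 0.036 0 1.46 0 0.02;-0.0745 0 0.0415 0 1.63 0 0.02;-0.081 0 0.0475 0 1.79 0 0.02;-0.0865 0 0.054 0 1.95 0 0.02;-0.0925 0 0.0605 0 2.11 0 0.02;-0.0975 0 0.0675 0 2.28 0 0.02;-0.1025 0 0.0745 0 2.44 0 0.02;-0.107 0 0.082 0 2.6 0 0.02;-0.107 0 0.082 0 2.6 0 0.02"

```text
clock: 25.3
tcp_pos: [593.6, -9.4, 259.6]
tool_rot: [0.995, 0.0, -0.104, -0.0]
force: [0.3, 2.8, -2.7]
opening: 26.6
```

```bash
python3 - <<'E'
from h import *
upd("-0.107 0 0.082 0 2.6 0")
E
python3 arc.py 0.75 -0.01 12 0 16
```

```text
cmd [589.8 -13.5 260.2] meas [593.6  -9.4 259.6] rotdiff [ 0.05  0.02 -0.05] F [ 0.3  2.8 -2.7] open 26.6 t 25.3
rel -0.0059 0.0 0.0064 -0.0 0.15 0.0
rel -0.0115 0.0 0.0131 -0.0 0.3 0.0
rel -0.0167 0.0 0.0201 -0.0 0.45 0.0
rel -0.0217 0.0 0.0273 -0.0 0.6 0.0
rel -0.0262 0.0 0.0347 -0.0 0.75 0.0
rel -0.0304 0.0 0.0424 -0.0 0.9 0.0
rel -0.0343 0.0 0.0502 -0.0 1.05 0.0
rel -0.0378 0.0 0.0582 -0.0 1.2 0.0
rel -0.0408 0.0 0.0664 -0.0 1.35 0.0
rel -0.0435 0.0 0.0747 -0.0 1.5 0.0
rel -0.0458 0.0 0.0831 -0.0 1.65 0.0
rel -0.0477 0.0 0.0917 -0.0 1.8 0.0
rel -0.0492 0.0 0.1003 -0.0 1.95 0.0
rel -0.0503 0.0 0.109 -0.0 2.1 0.0
rel -0.0509 0.0 0.1177 -0.0 2.25 0.0
rel -0.0512 0.0 0.1265 -0.0 2.4 0.0
```

apply_moves --plan "-0.006 0 0.0065 0 0.15 0 0.02;-0.0115 0 0.013 0 0.3 0 0.02;-0.0165 0 0.02 0 0.45 0 0.02;-0.0215 0 0.0275 0 0.6 0 0.02;-0.026 0 0.035 0 0.75 0 0.02;-0.0305 0 0.0425 0 0.9 0 0.02;-0.0345 0 0.05 0 1.05 0 0.02;-0.038 0 0.058 0 1.2 0 0.02;-0.041 0 0.0665 0 1.35 0 0.02;-0.0435 0 0.0745 0 1.5 0 0.02;-0.046 0 0.083 0 1.65 0 0.02;-0.0475 0 0.0915 0 1.8 0 0.02;-0.049 0 0.1005 0 1.95 0 0.02;-0.0505 0 0.109 0 2.1 0 0.02;-0.051 0 0.115 0 2.25 0 0.02;-0.051 0 0.12 0 2.4 0 0.02;-0.051 0 0.123 0 2.4 0 0.02;-0.051 0 0.123 0 2.4 0 0.02"

```text
clock: 26.8
tcp_pos: [519.6, -9.3, 150.2]
tool_rot: [1.0, 0.0, -0.0, -0.0]
force: [0.5, 3.2, -0.8]
opening: 26.6
```

```bash
python3 - <<'E'
from h import *
upd("-0.051 0 0.123 0 2.4 0")
E
```

```text
cmd [514.3 -13.5 150.5] meas [519.6  -9.3 150.2] rotdiff [ 0.04 -0.03 -0.06] F [ 0.5  3.2 -0.8] open 26.6 t 26.8
```

Press down a few mm further until the rim resists.

apply_moves --plan "0 0 0.001 0 0 0 0.02;0 0 0.002 0 0 0 0.02;0 0 0.003 0 0 0 0.02;0 0 0.004 0 0 0 0.02;0 0 0.004 0 0 0 0.02;0 0 0.004 0 0 0 0.02"

```text
clock: 27.3
tcp_pos: [519.7, -9.4, 149.5]
tool_rot: [1.0, 0.0, -0.0, -0.0]
force: [-6.9, 4.2, 26.3]
opening: 26.1
```

```bash
python3 - <<'E'
from h import *
upd("0 0 0.004 0 0 0")
E
```

```text
cmd [514.3 -13.5 146.5] meas [519.7  -9.4 149.5] rotdiff [ 0.02 -0.   -0.03] F [-6.9  4.2 26.3] open 26.1 t 27.3
```

apply_moves --plan "0 0 -0.003 0 0 0 0.02;0 0 -0.003 0 0 0 0.04;0 0 -0.003 0 0 0 0.06;0 0 -0.003 0 0 0 0.07;0 0 -0.003 0 0 0 0.07;0 0 -0.003 0 0 0 0.07;0 0 -0.02 0 0 0 0.07;0 0 -0.05 0 0 0 0.07;0 0 -0.08 0 0 0 0.07;0 0 -0.11 0 0 0 0.05;0 0 -0.11 0 0 0 0.05"

```text
clock: 28.22
tcp_pos: [523.0, -10.3, 261.6]
tool_rot: [1.0, -0.0, 0.005, -0.0]
force: [0.5, 0.1, 0.1]
opening: 50.2
```

```bash
python3 - <<'E'
from h import *
upd("0 0 -0.11 0 0 0")
shot("side","s14",(200,100,460,300),3)
rel([606,-211.5,250],down(0))
rel([560,-211.5,250],down(0))
E
```

```text
cmd [514.3 -13.5 256.5] meas [523.  -10.3 261.6] rotdiff [0.01 0.6  0.03] F [0.5 0.1 0.1] open 50.2 t 28.22
rel 0.0917 0.198 0.0065 -0.0 0.0 -0.0
rel 0.0457 0.198 0.0065 -0.0 0.0 -0.0
```

View pics/s14.png

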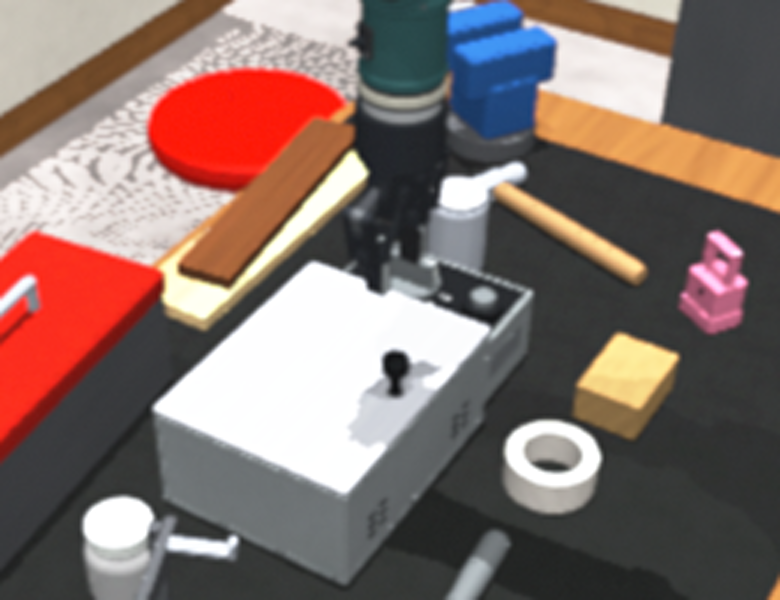

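Lid shut flat. Move above the dial (first a bit short of it, for a look).

apply_moves --plan "0.01 0.035 0.005 0 0 0 0.05;0.02 0.075 0.0065 0 0 0 0.05;0.03 0.115 0.0065 0 0 0 0.05;0.04 0.155 0.0065 0 0 0 0.05;0.0457 0.185 0.0065 0 0 0 0.05;0.0457 0.198 0.0065 0 0 0 0.05;0.0457 0.198 0.0065 0 0 0 0.05;0.0457 0.198 0.0065 0 0 0 0.05"

```text
clock: 28.93
tcp_pos: [563.9, -207.8, 248.5]
tool_rot: [1.0, -0.001, -0.001, -0.001]
force: [0.2, 0.6, 0.5]
opening: 49.9
```

```bash
python3 - <<'E'
from h import *
upd("0.0457 0.198 0.0065 0 0 0")
shot("wrist","w15")
E
```

```text
cmd [ 560.  -211.5  250. ] meas [ 563.9 -207.8  248.5] rotdiff [ 0.08 -0.17  0.06] F [0.2 0.6 0.5] open 49.9 t 28.93
```

View pics/w15.png

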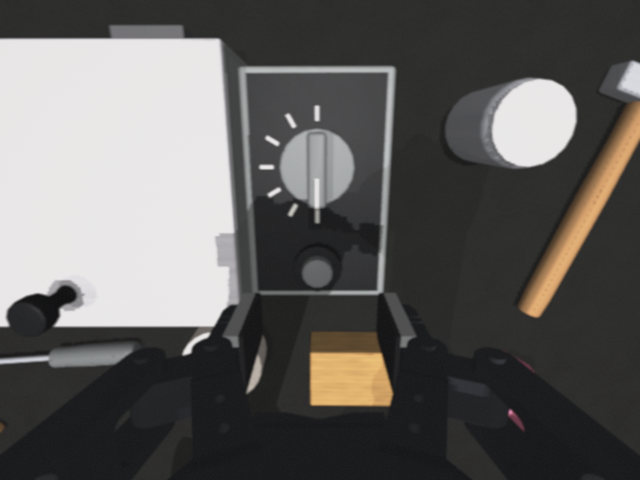

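```bash
python3 - <<'E'
from h import *
W=wk("w15")
print(onz((317,133),123,W),onz((317.5,206),123,W),"btn",onz((317,272),107,W))
E
```

```text
[ 637.14709934 -206.31076296  123.        ] [ 586.07671141 -206.51907703  123.        ] btn [ 527.90161291 -205.8628702   107.        ]
```

apply_moves --plan "0.02 -0.001 0.01 0 0 0 0.05;0.0475 -0.0013 0.03 0 0 0 0.05;0.0475 -0.0013 0.06 0 0 0 0.05;0.0475 -0.0013 0.09 0 0 0 0.05;0.0475 -0.0013 0.11 0 0 0 0.05;0.0475 -0.0013 0.125 0 0 0 0.05;0.0475 -0.0013 0.135 0 0 0 0.05;0.0475 -0.0013 0.139 0 0 0 0.05;0.0475 -0.0013 0.139 0 0 0 0.05;0.0475 -0.0013 0.139 0 0 0 0.05"

```text
clock: 29.82
tcp_pos: [613.1, -206.0, 111.6]
tool_rot: [1.0, 0.001, 0.001, -0.0]
force: [-0.3, 0.4, -0.2]
opening: 50.0
```

```bash
python3 - <<'E'
from h import *
upd("0.0475 -0.0013 0.139 0 0 0")
E
```

```text
cmd [ 607.5 -210.2  111. ] meas [ 613.1 -206.   111.6] rotdiff [ 0.01  0.06 -0.07] F [-0.3  0.4 -0.2] open 50.0 t 29.82
```

apply_moves --plan "-0.0015 0 0.002 0 0 0 0.05;-0.0015 0 0.0035 0 0 0 0.04;-0.0015 0 0.0035 0 0 0 0.03;-0.0015 0 0.0035 0 0 0 0.02;-0.0015 0 0.0035 0 0 0 0.005;-0.0015 0 0.0035 0 0 0 0.005;-0.0015 0 0.0035 0 0 0 0.005;-0.0015 0 0.0035 0 0 0 0.005" --grip_force 60

```text
clock: 30.48
tcp_pos: [611.2, -206.5, 108.0]
tool_rot: [1.0, 0.0, 0.0, -0.0]
force: [-1.7, 1.4, 5.4]
opening: 13.1
```

```bash
python3 - <<'E'
from h import *
upd("-0.0015 0 0.0035 0 0 0"); print(arm.get_obs()["q"][6],arm.get_obs()["ft_torque"])
E
```

```text
cmd [ 606.  -210.2  107.5] meas [ 611.2 -206.5  108. ] rotdiff [ 0.03  0.01 -0.01] F [-1.7  1.4  5.4] open 13.1 t 30.48
-1.3594559260546601 [ 0.3464017   0.34886368 -0.0165422 ]
```

apply_moves --plan "0 0 0 0 0 0.8 0.005;0 0 0 0 0 1.6 0.005;0 0 0 0 0 2.4 0.005;0 0 0 0 0 3.2 0.005;0 0 0 0 0 4 0.005;0 0 0 0 0 4.8 0.005;0 0 0 0 0 5.6 0.005;0 0 0 0 0 6.4 0.005;0 0 0 0 0 7.2 0.005;0 0 0 0 0 8 0.005;0 0 0 0 0 8.8 0.005;0 0 0 0 0 9.6 0.005;0 0 0 0 0 10.4 0.005;0 0 0 0 0 11.2 0.005;0 0 0 0 0 12 0.005;0 0 0 0 0 12 0.005;0 0 0 0 0 12 0.005"

```text
clock: 31.9
tcp_pos: [611.8, -205.3, 108.0]
tool_rot: [0.866, -0.499, -0.0, -0.001]
force: [-0.8, 3.4, 5.8]
opening: 12.8
```

```bash
python3 - <<'E'
from h import *
upd("0 0 0 0 0 12"); print(arm.get_obs()["q"][6],arm.get_obs()["ft_torque"])
E
```

```text
cmd [ 606.  -210.2  107.5] meas [ 611.8 -205.3  108. ] rotdiff [ 0.07 -0.06 -0.07] F [-0.8  3.4  5.8] open 12.8 t 31.9
-2.117743721750262 [ 0.65957772  0.24373132 -0.04875722]
```

apply_moves --plan "0 0 0 0 0 0 0.02;0 0 0 0 0 0 0.03;0 0 0 0 0 0 0.04;0 0 0 0 0 0 0.04;0 0 -0.01 0 0 0 0.04;0 0 -0.03 0 0 0 0.04;0 0 -0.06 0 0 0 0.04;0 0 -0.09 0 0 0 0.04;0 0 -0.12 0 0 0 0.04;0 0 -0.14 0 0 0 0.04;0 0 -0.14 0 0 -1 0.04;0 0 -0.14 0 0 -2 0.04;0 0 -0.14 0 0 -3.2 0.04;0 0 -0.14 0 0 -4.4 0.04;0 0 -0.14 0 0 -5.6 0.04;0 0 -0.14 0 0 -6.8 0.04;0 0 -0.14 0 0 -8 0.03;0 0 -0.14 0 0 -9.4 0.02;0 0 -0.14 0 0 -10.7 0.01;0 0 -0.14 0 0 -12 0"

```text
clock: 33.57
tcp_pos: [610.8, -207.4, 248.0]
tool_rot: [1.0, 0.003, 0.0, 0.0]
force: [-0.3, -0.3, 0.4]
opening: 0.7
```

```bash
python3 - <<'E'
from h import *
upd("0 0 -0.14 0 0 -12")
rel([523,-210,215],down(0))
E
```

```text
cmd [ 606.  -210.2  247.5] meas [ 610.8 -207.4  248. ] rotdiff [-0.04  0.02 -0.29] F [-0.3 -0.3  0.4] open 0.7 t 33.57
rel -0.083 -0.0002 0.0325 -0.0 0.0 0.0
```

apply_moves --plan "-0.02 0 0.005 0 0 0 0;-0.05 0 0.01 0 0 0 0;-0.075 0 0.02 0 0 0 0;-0.083 0 0.0325 0 0 0 0;-0.083 0 0.0325 0 0 0 0;-0.083 0 0.0325 0 0 0 0"

```text
clock: 34.07
tcp_pos: [527.8, -207.2, 215.2]
tool_rot: [1.0, -0.0, -0.0, 0.0]
force: [0.6, 0.2, -0.4]
opening: -0.0
```

```bash
python3 - <<'E'
from h import *
upd("-0.083 0 0.0325 0 0 0")
o=shot("wrist","w16")
W=wk("w16")
print(proj([[528,-206,107]],W))
E
```

```text
cmd [ 523.  -210.2  215. ] meas [ 527.8 -207.2  215.2] rotdiff [-0.01 -0.    0.04] F [ 0.6  0.2 -0.4] open -0.0 t 34.07
[[317.20082987 241.98700232]]
```

View pics/w16.png

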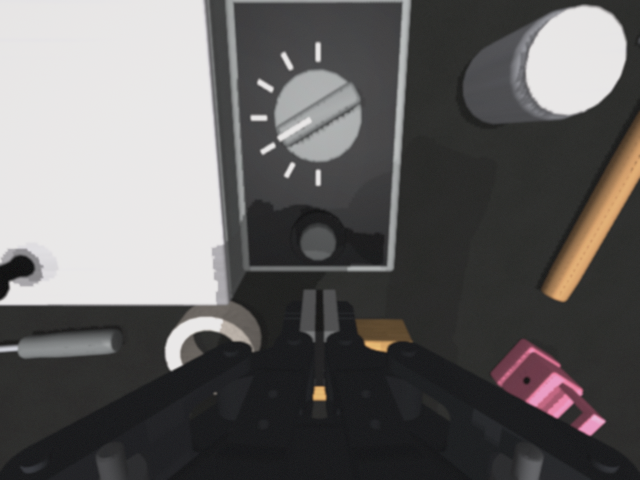

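apply_moves --plan "0 -0.001 0.02 0 0 0 0;0 -0.001 0.05 0 0 0 0;0 -0.001 0.075 0 0 0 0;0 -0.001 0.088 0 0 0 0;0 -0.001 0.093 0 0 0 0;0 -0.001 0.096 0 0 0 0;0 -0.001 0.099 0 0 0 0;0 -0.001 0.102 0 0 0 0;0 -0.001 0.1035 0 0 0 0;0 -0.001 0.1035 0 0 0 0"

```text
clock: 34.95
tcp_pos: [529.7, -206.1, 112.5]
tool_rot: [1.0, 0.0, 0.002, 0.0]
force: [1.0, 1.2, 4.5]
opening: -0.3
```

```bash
python3 - <<'E'
from h import *
upd("0 -0.001 0.1035 0 0 0")
E
```

```text
cmd [ 523.  -209.2  111.5] meas [ 529.7 -206.1  112.5] rotdiff [-0.04  0.21 -0.02] F [1.  1.2 4.5] open -0.3 t 34.95
```

Nearly bottomed (4.5 N); push slightly further until the force passes 5 N clearly, then rise.

apply_moves --plan "0 0 0.0015 0 0 0 0;0 0 0.003 0 0 0 0;0 0 0.003 0 0 0 0;0 0 0.003 0 0 0 0"

```text
clock: 35.28
tcp_pos: [529.8, -206.1, 111.8]
tool_rot: [1.0, 0.0, 0.002, 0.0]
force: [-2.9, 2.5, 21.4]
opening: 0.1
```

```bash
python3 - <<'E'
from h import *
upd("0 0 0.003 0 0 0")
shot("wrist","w17b")
E
```

```text
cmd [ 523.  -209.2  108.5] meas [ 529.8 -206.1  111.8] rotdiff [-0.04  0.23 -0.  ] F [-2.9  2.5 21.4] open 0.1 t 35.28
```

21 N at the bottom stop: fully pressed. Rise and check everything.

apply_moves --plan "0 0 -0.01 0 0 0 0;0 0 -0.03 0 0 0 0;0 0 -0.06 0 0 0 0;0 0 -0.1 0 0 0 0;0 0 -0.14 0 0 0 0;-0.02 0 -0.18 0 0 0 0;-0.05 0 -0.21 0 0 0 0;-0.05 0 -0.21 0 0 0 0;-0.05 0 -0.21 0 0 0 0"

```text
clock: 36.08
tcp_pos: [477.1, -206.9, 320.8]
tool_rot: [1.0, -0.001, 0.002, 0.001]
force: [0.0, 1.3, 0.1]
opening: -0.2
```

```bash
python3 - <<'E'
from h import *
upd("-0.05 0 -0.21 0 0 0")
shot("wrist","w18");shot("scene","sc18");shot("side","s18")
E
```

```text
cmd [ 473.  -209.2  318.5] meas [ 477.1 -206.9  320.8] rotdiff [-0.1   0.23  0.12] F [0.  1.3 0.1] open -0.2 t 36.08
```

View pics/w18.png

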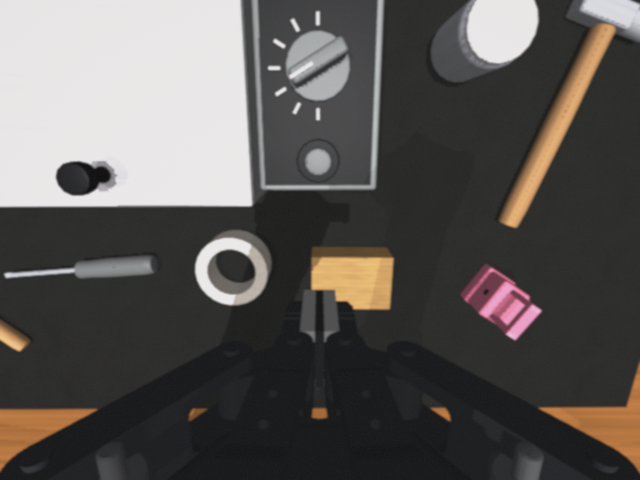

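View pics/sc18.png

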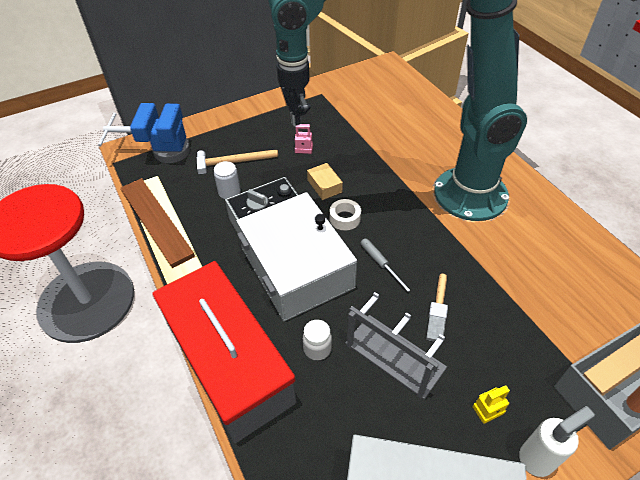

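View pics/s18.png

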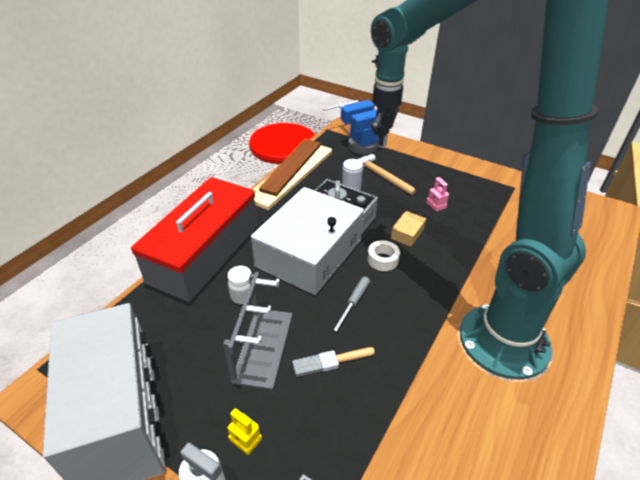

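```bash
python3 - <<'E'
from h import *
print(arm.sign_off())
E
```

```text
the job is handed in; nothing more can be done
None
```

I put both work lamps upright in the charging case, shut the lid, set the dial to two clicks and pressed start. The job is handed in, at about 36 s on the robot's clock.

- **Lamps:** I found two, one standing on the bench and one on a rack hook; the other two hooks were empty. The wrist picture showed both upright in the case before I closed the lid. I left the pink and yellow look-alikes alone.
- **Lid:** I pressed it down until the rim resisted at 26 N. The knob came out about 157 mm above the bench, against 156 mm when shut, and the pictures show the lid flat on the rim.
- **Dial:** It started at off. The last pictures show the pointer at the third tick, which is two clicks.
- **Start button:** I pressed it last, down to its stop at 21 N, and its grey top shows again after release.
- **Other things on the bench:** The last pictures show nothing else visibly moved and the gripper clear of everything.

The measured tool position ran up to about 9 mm away from my own tally of the commanded moves, so I aimed by the measured position, which agreed with the camera checks. I saw no sign of the bench lamp being knocked aside.

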